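Pin the hold-down bar of a tube rack

TASK

Get the tube rack ready for the shaker: swing its steel hold-down bar back over the tube caps, then take the pin from its stand and thread it down through the knuckle at the bar's end and the rack's own knuckle beneath it, until the pin's shoulder rests on the bar, and let go. The rack's knuckle is not exactly where it is measured, so feel gently for its hole, never force the pin, and leave the other things on the bench where they are.

Things in the scene. Friction and masses are not known exactly. Their poses are not given: they have to be found in the camera images.
- knuckle_middle (a point): middle of the places of the rack's own knuckle, level with its top. The knuckle: upright steel barrel, 30 mm outside, 80 to 100 mm above the bench, 12 mm through hole, clamped tight in a slot at one end of the rack. Its hole is up to 7 mm either way from this point along this y axis, different each time; it cannot be shifted. +y runs along the rack to the bar's pivot, about 200 mm away
- bar_hole (a point): centre of the upper mouth of the knuckle at the bar's free end: barrel 30 mm outside, 102 to 112 mm above the bench, 12 mm through hole, 200 mm from the pivot. The bar swings level; its pivot also slides 10 mm either way along the rack (friction 0.5 N), so the pin can draw the bar's knuckle along to where the rack's knuckle is, hidden below it. +y points along the bar to the pivot
- bar (a joint): angle of the hold-down bar about its upright pivot, rad: 0 when the bar is in line with the rack, so that its knuckle is over the line on which the rack's knuckle sits; positive when swung out (clockwise from above). It turns from -0.12 to 0.7, has no stop at 0, and friction (about 0.7 N at its knuckle) keeps it where it is left
- bar_knob (a point): centre of the upright aluminium grip on top of the bar: 14 x 14 mm square, 30 mm tall (112 to 142 mm above the bench), 125 mm from the pivot, sides parallel to the bar, whose y axis runs along the bar to the pivot
- pin_grip (a point): centre of the pin's aluminium grip: 20 x 20 mm square, 28 mm tall, sides along this x and y. Below it a round shoulder 26 mm wide, 5 mm thick, underside 19 mm below this point, then a steel shaft of 10 mm, 45 mm long, with a round nose of 5 mm radius (tip 64 mm below this point). About 60 g. It stands loosely in its stand
- pin_shoulder (a point): centre of the underside of the pin's shoulder, 45 mm above the tip; z along the pin, up
- pin_tip (a point): centre of the pin's lower end
- stand: grey block 60 x 60 mm, 50 mm tall, fixed to the bench, with an upright hole of 13 mm in its middle in which the pin hangs by its shoulder; origin at the centre of its underside
- pin: the whole pin, origin at its tip, z up along the pin
- rack: the whole white tube rack with its bar and knuckles, 100 x 150 mm, 70 mm tall, tube caps to 94 mm, fixed to the bench; origin at the centre of its underside, its own knuckle at about y = -100 mm, the bar's pivot at about y = +100 mm
- reagent: bystander: capped amber bottle, 54 mm wide, 105 mm tall, origin at the centre of its underside
- tub: bystander: open clear plastic tub 110 x 90 mm, 50 mm tall, origin at the centre of its underside
- carton: bystander: small cardboard carton 60 x 90 mm, 35 mm tall, origin at the centre of its underside
Things that resemble listed ones, but are neither listed nor needed, are in the scene too. Of the things that look like the rack, the largest one is meant.

How it is judged:
By the outcome, as a careful person would: the job done as asked, in the order asked, and still so for the second after the job is handed in, with the robot touching nothing.
It also fails if it takes over 72 s, if anything falls off the work surface, if the arm or the gripper's body presses on something with over 40 N, if the wrist force passes 120 N, or if a joint passes its speed limit or range.

ROBOT

A 6-joint arm with a two-finger parallel gripper is mounted at the origin on the work surface. World frame = base frame: x ahead of the robot, y to its left, z up, the work surface at z = 0. Lengths are in m, angles in degrees, forces in N, time in s.
With the tool pointing down it reaches from about 0.3 to 0.775 m from the base axis. Payload 14.6 kg.
Tool frame: the origin (TCP) lies on the centre line of the jaws, within the pads' length; the fingertips stand 11 mm ahead of it and the grasp point (between the pads) lies 8 mm behind it; z points along the fingers, y is the direction in which the jaws open and shut (so a half turn about z gives the same grasp; the last joint's range is limited). The gripper opens to 85 mm and grips with 20 to 120 N. Pads are 22 mm wide; open, the fingers measure 114 mm over their backs; the gripper's body (76 mm by 85 mm) begins 54 mm behind the grasp point. The pads swing forward as they close: fully open they stand 13 mm farther back than shut.
Start: joints at [62.132, 17.183, 87.147, -0, 75.671, -3.816], TCP at [0.224, 0.502, 0.242] pointing down, gripper open.
Joint ranges: [-173.82, 173.82], [-45.26, 126.66], [13.44, 144.39], [-59.66, 239.66], [0, 175.72], [-146.38, 146.38]. Speed limits (degrees/s): [127.2, 127.2, 147.25, 180, 180, 180].

INTERFACE

Orientations are given as a 3x3 rotation matrix whose columns are the frame's x, y, z axes.
In Python, from plant import arm gives the robot as it stands. The module is installed in compiled form; this text tells all that it offers.
- The arm moves only by the shell command python3 -m jog 'ROWS' [OPENING] [FORCE]. ROWS is a JSON object of lists of equal length, an entry for each row: "offset": the shift along the tool's x, y, z in m, a list of three; "turn": the turn, a rotation vector about the tool's x, y, z in degrees, a list of three. In form: {"offset": [[dx, dy, dz], ...], "turn": [[ax, ay, az], ...]}. A call has 1 to 12 rows; each row shifts and turns the commanded pose from where the row before left it, along the tool's axes as they then stand; what a row does not reach is not made up. A row lasts 1/10 s, in which the tool goes at most 50 mm and 8.59 degrees, less where a joint would pass 70% of its speed; a pose out of reach is approached as far as the arm can. A call is refused whole if a number of a shift passes 0.05 or a number of a turn 8.59, either way. A call with a gripper value outside its range is refused whole. OPENING is the opening in per cent of the stroke, from 0 (shut) to 100 (fully open), set as the call begins (- or left out, the last holds). The fingers move at their own pace and stop on an object; FORCE is the grip in N (left out, the last holds). Time passes only in rows, so rows that do not move let the fingers close. It gives the time, the measured TCP pose, the force and the opening at its end, in the units of the state.
- arm.get_obs(): the state, without advancing time (a new reading comes with each control period).
- arm.read_camera(name): name is "scene" or "top"; returns a dict with "color" (400x640x3 uint8, red, green, blue), "range_z" (400x640 float32, m along the optical axis (not along the pixel's ray), 0 where there is no reading), "intrinsics" (3x3 intrinsics, pixels), "k1" (the pictures are not rectified: a ray, as slopes to the right and down, at radius r is drawn at 1 + k1 r^2 times it, then the intrinsics apply), "eye" and "rotation" of the camera in the world. Camera axes: x right, y up, looking along -z (the intrinsics and any distortion apply to the point x, -y, -z); pixel columns grow to the right and rows downward; lengths in m; the calibration is good to about 2 mm. A picture is of the moment at which its call begins.
- arm.finish_job(): hands the job in, once; it reports no verdict.
The state is a dict: "t": time; "joint_positions": joint angles; "qd": joint speeds; "joint_efforts": joint torques, N m; "position": TCP position; "tcp_rot": TCP orientation; "ft_force": force on the tool from outside, world axes, zero at the start; "ft_torque": the same for the moment, N m; "gripper_width": finger opening in m.
Only numpy, scipy, OpenCV 4.12 (cv2) and the standard library are available. Lean on these libraries where they do the work, as an engineer would, in place of code of your own. Each camera call takes 0.05 s, during which the arm holds its last target.

## Working session

There is one attempt and no reset: what is moved stays moved. The work goes in short steps, Python scripts to look and compute and a shell command to move; the robot and the scene stay as the last step left them, time stands still between calls to the robot, and variables do not carry over. Pictures are saved under pics/ and viewed, and the job is handed in when it is done.

```bash
ls; mkdir -p pics; cat > h.py <<'E'
import numpy as np, cv2
from plant import arm
np.set_printoptions(precision=4,suppress=True)
def cap(name,fn=None):
    d=arm.read_camera(name)
    if fn: cv2.imwrite('pics/'+fn+'.png',d['color'][:,:,::-1])
    np.savez('/tmp/'+name+'.npz',**d)
    return d
def rays(d):
    K=np.array(d['intrinsics']);h,w=d['range_z'].shape
    u,v=np.meshgrid(np.arange(w),np.arange(h))
    k1=float(d['k1'])
    p=cv2.undistortPointsIter(np.stack([u,v],-1).reshape(-1,1,2).astype(np.float64),K,np.array([k1,0,0,0,0.]),None,None,(3,50,1e-10)).reshape(h,w,2)
    return p
def cloud(d):
    p=rays(d);z=d['range_z'].astype(float)
    c=np.stack([p[...,0]*z,-p[...,1]*z,-z],-1)
    return c@np.array(d['rotation']).T+np.array(d['eye'])
def proj(d,P):
    c=(np.asarray(P,float)-d['eye'])@np.array(d['rotation'])
    s=np.stack([c[...,0]/-c[...,2],-c[...,1]/-c[...,2]],-1)
    s=s*(1+d['k1']*(s**2).sum(-1,keepdims=True))
    K=np.array(d['intrinsics']);return s*[K[0,0],K[1,1]]+[K[0,2],K[1,2]]
def onplane(d,u,v,h):
    p=rays(d)[int(round(v)),int(round(u))] if False else None
    K=np.array(d['intrinsics'])
    q=cv2.undistortPointsIter(np.array([[[u,v]]],float),K,np.array([float(d['k1']),0,0,0,0.]),None,None,(3,50,1e-10)).reshape(2)
    r=np.array(d['rotation'])@np.array([q[0],-q[1],-1]);e=np.array(d['eye'])
    return e+r*(h-e[2])/r[2]
E
python3 - <<'E'
from h import *
for n in ('scene','top'):
    d=cap(n,n+'0'); print(n,d['eye'],d['rotation'],d['intrinsics'],d['k1'])
o=arm.get_obs();print(o)
E
```

```text
pics
scene [1.4387 0.3957 0.7463] [[-0.4394 -0.4942  0.7501]
 [ 0.8983 -0.2408  0.3675]
 [-0.001   0.8353  0.5497]] [[498.1788   0.     323.2711]
 [  0.     498.1788 207.2214]
 [  0.       0.       1.    ]] 0.0451928222153157
top [ 0.4655 -0.0376  1.1355] [[ 0.0199  0.997  -0.0748]
 [-0.9997  0.0191 -0.0116]
 [-0.0101  0.075   0.9971]] [[426.9835   0.     322.822 ]
 [  0.     426.9835 198.559 ]
 [  0.       0.       1.    ]] -0.08655607505602164
{'t': 0.1, 'joint_positions': array([62.1323, 17.2132, 87.1746, -0.0019, 75.6711, -3.8187]), 'qd': array([-0.0257, -0.09  , -0.0873, -0.0942,  0.0556, -0.0621]), 'joint_efforts': array([  0.0011, -54.4381, -36.2366,  -0.0001,   0.0031,  -0.    ]), 'position': array([0.2241, 0.5021, 0.2418]), 'tcp_rot': array([[-0.9132,  0.4075, -0.0005],
       [ 0.4075,  0.9132, -0.0009],
       [ 0.    , -0.001 , -1.    ]]), 'ft_force': array([-0.2458,  0.1988,  0.1062]), 'ft_torque': array([ 0.0693,  0.0023, -0.0159]), 'gripper_width': 0.08563998099580329}
```

View pics/scene0.png

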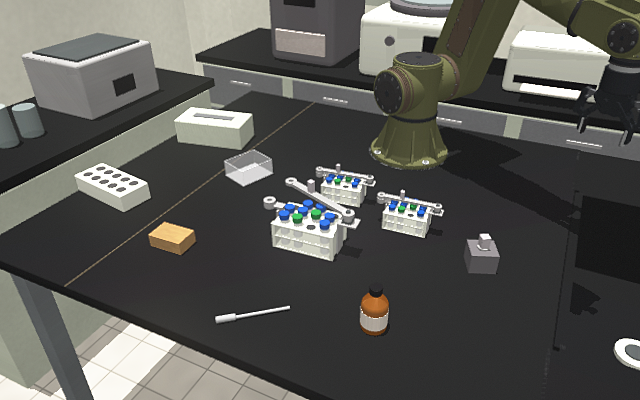

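View pics/top0.png

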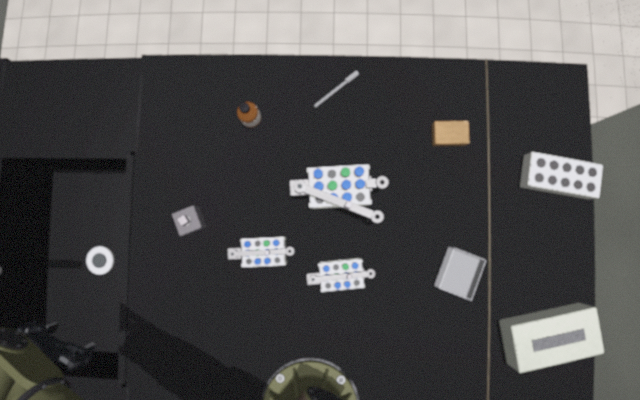

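The scene shows the big rack at top-view (340,187): its own knuckle is at about (382,182), the bar's free end at (377,216) and the pivot at (298,187). The pin and stand are at (185,220). I'll zoom in and measure.

```bash
python3 - <<'E'
from h import *
d=dict(np.load('/tmp/top.npz'));C=cloud(d)
def crop(d,u0,v0,u1,v1,s,fn):
    cv2.imwrite('pics/'+fn+'.png',cv2.resize(d['color'][v0:v1,u0:u1,::-1],None,fx=s,fy=s,interpolation=cv2.INTER_CUBIC))
crop(d,280,150,400,230,6,'ctop')
crop(d,165,200,209,240,12,'cpin')
e=dict(np.load('/tmp/scene.npz'));crop(e,250,160,370,265,6,'cscene');crop(e,455,225,510,280,8,'cpins')
for n,(u,v,h) in dict(kn=(382,182,.1),barend=(377,216,.112),pivot=(298,187,.112),pin=(183,220,.09)).items():
    print(n,onplane(d,u,v,h),C[v,u])
E
```

```text
kn [ 0.5864 -0.1692  0.1   ] [ 0.5983 -0.1821 -0.0022]
barend [ 0.5028 -0.1564  0.112 ] [ 0.5068 -0.1693  0.001 ]
pivot [0.569  0.0347 0.112 ] [0.5685 0.0343 0.117 ]
pin [0.4839 0.32   0.09  ] [0.484  0.3215 0.0856]
```

View pics/ctop.png

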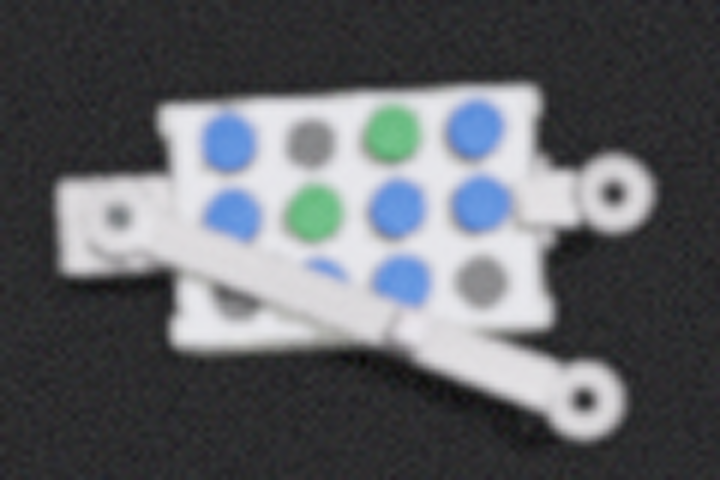

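View pics/cpin.png

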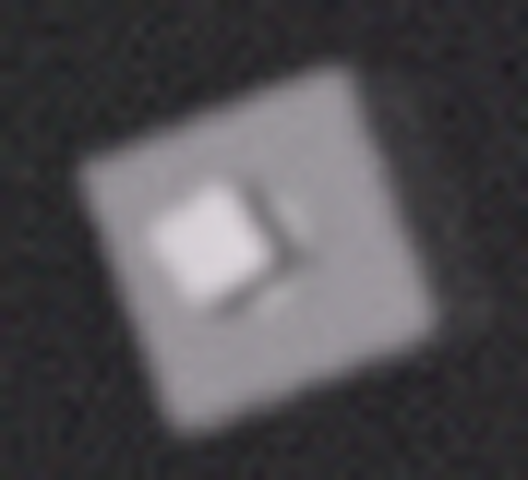

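View pics/cscene.png

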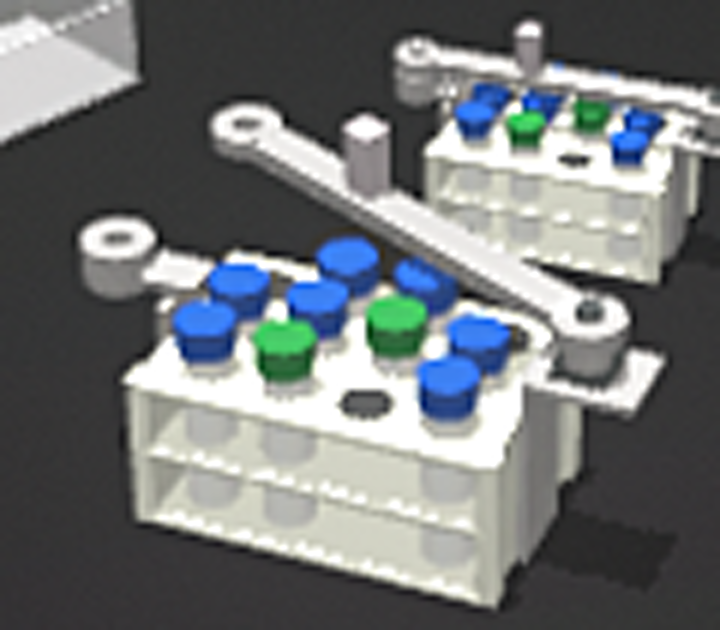

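View pics/cpins.png

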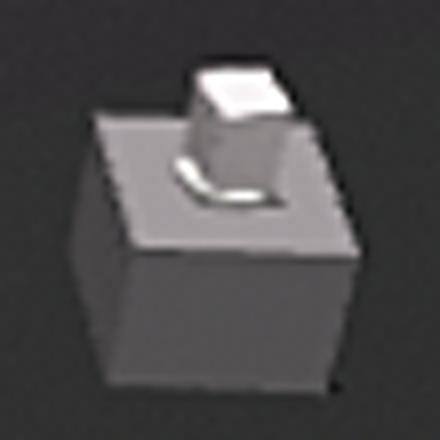

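```bash
cat >> h.py <<'E'
from scipy.optimize import minimize
def gray(d): return d['color'].astype(np.float32).mean(-1)
def samp(d,P):
    q=proj(d,P).astype(np.float32); return cv2.remap(gray(d),q[...,0].reshape(1,-1),q[...,1].reshape(1,-1),cv2.INTER_LINEAR).ravel()
def gridfit(f,c0,span,n=21,it=4):
    c=np.array(c0,float)
    s=span
    for _ in range(it):
        best=max(((f(c+np.array([a,b])),a,b) for a in np.linspace(-s,s,n) for b in np.linspace(-s,s,n)))
        c=c+np.array(best[1:]);s/=4
    return c,best[0]
def ringscore(d,h,hole=True,ang=None):
    th=np.linspace(0,2*np.pi,72,endpoint=False) if ang is None else ang
    def f(c):
        def m(r): return samp(d,np.stack([c[0]+r*np.cos(th),c[1]+r*np.sin(th),np.full(th.shape,h)],-1)).mean()
        out=m(.0135)+m(.012)-m(.0165)-m(.018)
        inn=m(.008)+m(.009)-m(.003)-m(.0045)
        return out+(inn if hole else 0)
    return f
def sqscore(d,h,half,yaw,dd=.0015):
    t=np.linspace(-.85,.85,15)*half
    def f(c):
        R=np.array([[np.cos(yaw),-np.sin(yaw)],[np.sin(yaw),np.cos(yaw)]])
        s=0
        for a in range(4):
            A=np.linalg.matrix_power(np.array([[0,-1],[1,0]]),a)
            for r,g in ((half-dd,1),(half+dd,-1)):
                p=np.stack([np.full(t.shape,r),t],-1)@A.T@R.T+c
                s+=g*samp(d,np.c_[p,np.full(t.shape,h)]).mean()
        return s
    return f
E
python3 - <<'E'
from h import *
T=dict(np.load('/tmp/top.npz'));S=dict(np.load('/tmp/scene.npz'))
for n,c0,h in (('kn',[.5864,-.169],.1),('bar',[.503,-.156],.112)):
    for hole in (True,False):
        ft=ringscore(T,h,hole);fs=ringscore(S,h,hole)
        print(n,hole,gridfit(ft,c0,.012),gridfit(fs,c0,.012),gridfit(lambda c:ft(c)+fs(c),c0,.012))
for h in(.107,.112,.117): print('piv',h,gridfit(ringscore(T,h,False),[.569,.0347],.008), gridfit(ringscore(S,h,False),[.569,.0347],.008))
for n,c0,h,half in (('stand',[.484,.31],.05,.03),('grip',[.484,.32],.083,.01)):
    for nm,ds in (('T',[T]),('S',[S]),('TS',[T,S])):
        r=[]
        for y in np.radians(np.arange(-45,45,3)):
            c,s=gridfit(lambda c:sum(sqscore(d,h,half,y)(c) for d in ds),c0,.01,9,4); r.append((s,np.degrees(y),c))
        r.sort(key=lambda a:-a[0]);print(n,nm,r[:2])
E
```

```text
Still running in the background as job /tmp/bash_jobs.1000/c327fe1e75e5 (pid 553). You'll get a notice when it ends.
```

```bash
kill -- -$(cat /tmp/bash_jobs.1000/c327fe1e75e5/pid); cat /tmp/bash_jobs.1000/c327fe1e75e5/stdout; cat >> h.py <<'E'
def gray(d):
    if '_g' not in d: d['_g']=d['color'].astype(np.float32).mean(-1)
    return d['_g']
def gridfit(f,c0,span,n=9,it=5):
    c=np.array(c0,float); s=span
    for _ in range(it):
        best=max(((f(c+np.array([a,b])),a,b) for a in np.linspace(-s,s,n) for b in np.linspace(-s,s,n)))
        c=c+np.array(best[1:]);s/=2.5
    return c,best[0]
E
cat > m.py <<'E'
from h import *
cv2.setNumThreads(1)
T=dict(np.load('/tmp/top.npz'));S=dict(np.load('/tmp/scene.npz'))
for n,c0,h in (('kn',[.5864,-.169],.1),('bar',[.503,-.156],.112)):
    for hole in (True,False):
        ft=ringscore(T,h,hole);fs=ringscore(S,h,hole)
        print(n,hole,gridfit(ft,c0,.012),gridfit(fs,c0,.012),gridfit(lambda c:ft(c)+fs(c),c0,.012),flush=True)
for h in(.107,.112,.117): print('piv',h,gridfit(ringscore(T,h,False),[.569,.0347],.008), gridfit(ringscore(S,h,False),[.569,.0347],.008),flush=True)
for n,c0,h,half in (('stand',[.484,.31],.05,.03),('grip',[.484,.32],.083,.01)):
    for nm,ds in (('T',[T]),('S',[S]),('TS',[T,S])):
        r=[]
        for y in np.radians(np.arange(-45,45,5)):
            c,s=gridfit(lambda c:sum(sqscore(d,h,half,y)(c) for d in ds),c0,.01,7,4); r.append((s,np.degrees(y),c))
        r.sort(key=lambda a:-a[0]);print(n,nm,r[:2],flush=True)
E
time OMP_NUM_THREADS=1 timeout 300 python3 m.py
```

```text
kn True (array([ 0.5871, -0.1693]), np.float32(322.53748)) (array([ 0.5828, -0.1693]), np.float32(445.99768)) (array([ 0.5844, -0.1692]), np.float32(666.40045))
kn False (array([ 0.5872, -0.17  ]), np.float32(165.80795)) (array([ 0.5828, -0.1695]), np.float32(261.4746)) (array([ 0.5841, -0.1694]), np.float32(374.24878))
bar True (array([ 0.5022, -0.1563]), np.float32(341.6598)) (array([ 0.4979, -0.1569]), np.float32(387.49884)) (array([ 0.4998, -0.1565]), np.float32(623.333))
bar False (array([ 0.5019, -0.1568]), np.float32(167.94867)) (array([ 0.4972, -0.1572]), np.float32(207.67126)) (array([ 0.4992, -0.1566]), np.float32(325.32465))
piv 0.107 (array([0.5621, 0.0435]), np.float32(93.28359)) (array([0.5598, 0.028 ]), np.float32(191.57823))
piv 0.112 (array([0.5616, 0.0428]), np.float32(92.70072)) (array([0.5667, 0.0308]), np.float32(192.72873))
piv 0.117 (array([0.5612, 0.0426]), np.float32(92.07628)) (array([0.5736, 0.0336]), np.float32(193.25308))
stand T [(np.float32(151.49797), np.float64(25.0), array([0.4841, 0.3256])), (np.float32(148.89816), np.float64(20.0), array([0.4839, 0.3258]))]
stand S [(np.float32(142.36307), np.float64(29.999999999999996), array([0.4787, 0.3245])), (np.float32(114.1442), np.float64(14.999999999999998), array([0.4804, 0.3229]))]
stand TS [(np.float32(344.54236), np.float64(20.0), array([0.4811, 0.3258])), (np.float32(337.0889), np.float64(25.0), array([0.4809, 0.3256]))]
grip T [(np.float32(133.32434), np.float64(35.0), array([0.4842, 0.325 ])), (np.float32(131.61952), np.float64(29.999999999999996), array([0.4845, 0.325 ]))]
grip S [(np.float32(451.4209), np.float64(35.0), array([0.4809, 0.3255])), (np.float32(450.4732), np.float64(29.999999999999996), array([0.4807, 0.3253]))]
grip TS [(np.float32(529.6715), np.float64(35.0), array([0.4812, 0.3255])), (np.float32(529.4917), np.float64(29.999999999999996), array([0.4812, 0.3257]))]
real	0m53.676s
user	0m52.385s
sys	0m0.140s
```

Both cameras agree, apart from a steady x difference of about 4 mm between them (calibration). I'll use the mean: knuckle ≈ (0.585,-0.169), bar end ≈ (0.500,-0.157), pivot ≈ (0.570,0.031). The bar is 0.200 m long, as stated. Bar y is at 69.4° and rack y at about 94°, so the swing is about 0.43 rad. The knob is at ≈ (0.526,-0.086). I'll move above it now.

```bash
python3 -m jog '{"offset":[[-0.0368,-0.0296,0.002],[-0.0368,-0.0296,0.002],[-0.0368,-0.0296,0.002],[-0.0368,-0.0296,0.002],[-0.0368,-0.0296,0.002],[-0.0368,-0.0296,0.002],[-0.0368,-0.0296,0.002],[-0.0368,-0.0296,0.002],[-0.0368,-0.0296,0.002],[-0.0368,-0.0296,0.002],[-0.0368,-0.0296,0.002],[-0.0368,-0.0296,0.002]],"turn":[[0,0,0],[0,0,0],[0,0,0],[0,0,0],[0,0,0],[0,0,0],[0,0,0],[0,0,0],[0,0,0],[0,0,0],[0,0,0],[0,0,0]]}' 60
python3 -m jog '{"offset":[[0,0,0],[0,0,0],[0,0,0],[0,0,0],[0,0,0],[0,0,0],[0,0,0],[0,0,0],[0,0,0],[0,0,0],[0,0,0],[0,0,0]],"turn":[[0,0,7.86],[0,0,7.86],[0,0,7.86],[0,0,7.86],[0,0,7.86],[0,0,7.86],[0,0,7.86],[0,0,7.86],[0,0,7.86],[0,0,7.86],[0,0,7.86],[0,0,0]]}'
cat >> h.py <<'E'
def go(p,yaw=None):
    o=arm.get_obs();R=np.array(o['tcp_rot'])
    y=np.degrees(np.arctan2(R[1,1],R[0,1]))
    print('t',o['t'],'pos',o['position'],'yaw',y,'zax',R[:,2],'F',o['ft_force'],'w',o['gripper_width'],'q',o['joint_positions'])
    print('tool offset',R.T@(np.array(p)-o['position']),'turn z',None if yaw is None else y-yaw)
E
python3 -c "
from h import *
go([.5264,-.0863,.2],-20.6)"
```

```text
t: 1.3
position: [0.4831, -0.0041, 0.2181]
tcp_rot: [[-0.913, 0.408, -0.0], [0.408, 0.913, 0.0], [0.0, -0.0, -1.0]]
ft_force: [0.0, 0.3, 0.8]
gripper_width: 0.051
t: 2.5
position: [0.4825, -0.0021, 0.2181]
tcp_rot: [[0.353, 0.936, -0.001], [0.936, -0.353, 0.0], [-0.0, -0.001, -1.0]]
ft_force: [-0.2, 0.0, -0.3]
gripper_width: 0.0515
t 2.5 pos [ 0.4825 -0.0021  0.2181] yaw -20.642714400944595 zax [-0.0005  0.0001 -1.    ] F [-0.2309  0.028  -0.279 ] w 0.05147023483841304 q [-4.5997  9.8782 99.5269  0.0004 70.6258 16.0429]
tool offset [-0.0633  0.0708  0.018 ] turn z -0.04271440094459322
```

```bash
python3 -m jog '{"offset":[[-0.021,0.0236,0.013],[-0.021,0.0236,0.013],[-0.021,0.0236,0.013],[0,0,0],[0,0,0]],"turn":[[0,0,0],[0,0,0],[0,0,0],[0,0,0],[0,0,0]]}'
python3 - <<'E'
from h import *
go([.5264,-.0863,.128],-20.6)
T=cap('top');S=cap('scene')
def crop(d,u0,v0,u1,v1,s): return cv2.resize(d['color'][v0:v1,u0:u1,::-1],None,fx=s,fy=s,interpolation=cv2.INTER_CUBIC)
cv2.imwrite('pics/a1.png',np.hstack([crop(T,300,150,400,250,4),crop(S,250,130,350,230,4)]))
E
```

```text
t: 3.0
position: [0.5267, -0.0861, 0.1787]
tcp_rot: [[0.348, 0.937, -0.001], [0.937, -0.348, 0.0], [-0.0, -0.001, -1.0]]
ft_force: [-0.5, -0.7, 1.3]
gripper_width: 0.0511
t 3.0 pos [ 0.5267 -0.0861  0.1787] yaw -20.389185566896177 zax [-0.0013  0.0004 -1.    ] F [-0.4876 -0.7068  1.2602] w 0.05106335528806612 q [-13.2252  18.6608  94.059    0.007   67.3567   7.1613]
tool offset [-0.0002 -0.0001  0.0507] turn z 0.21081443310382397
```

View pics/a1.png

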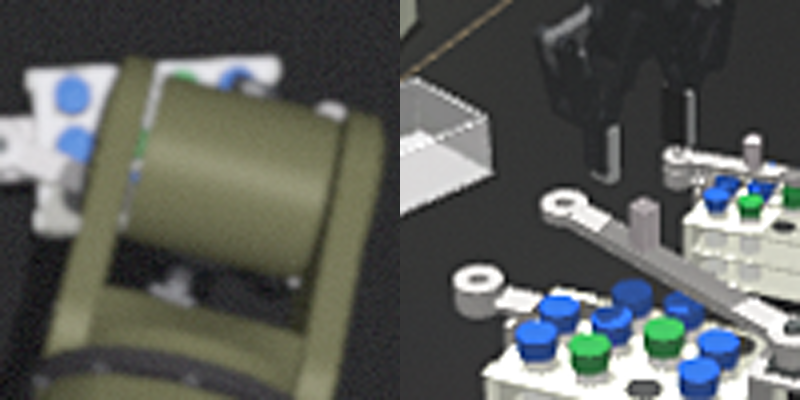

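The scene crop shows the two fingertips at (605,170) and (680,130), centred above the knob at (643,220). I'll descend and grip.

```bash
python3 -m jog '{"offset":[[0,0,0.017],[0,0,0.017],[0,0,0.016],[0,0,0],[0,0,0]],"turn":[[0,0,0],[0,0,0],[0,0,0],[0,0,0],[0,0,0]]}'
python3 -m jog '{"offset":[[0,0,0],[0,0,0],[0,0,0],[0,0,0],[0,0,0],[0,0,0]],"turn":[[0,0,0],[0,0,0],[0,0,0],[0,0,0],[0,0,0],[0,0,0]]}' 0 25
```

```text
t: 3.6
position: [0.527, -0.0854, 0.1301]
tcp_rot: [[0.349, 0.937, 0.001], [0.937, -0.349, -0.0], [0.0, 0.001, -1.0]]
ft_force: [-0.1, 0.4, -0.1]
gripper_width: 0.0515
t: 4.2
position: [0.5269, -0.086, 0.1294]
tcp_rot: [[0.35, 0.937, 0.0], [0.937, -0.35, -0.0], [-0.0, 0.0, -1.0]]
ft_force: [-2.3, -0.7, 1.8]
gripper_width: 0.0133
```

```bash
python3 - <<'E'
from h import *
go([.5264,-.0863,.128],-20.6)
T=cap('top');S=cap('scene')
def crop(d,u0,v0,u1,v1,s): return cv2.resize(d['color'][v0:v1,u0:u1,::-1],None,fx=s,fy=s,interpolation=cv2.INTER_CUBIC)
cv2.imwrite('pics/a2.png',np.hstack([crop(S,250,130,350,230,4)]))
E
```

```text
t 4.2 pos [ 0.5269 -0.086   0.1294] yaw -20.516263343229703 zax [ 0.0002 -0.0001 -1.    ] F [-2.2833 -0.6751  1.8117] w 0.01325617803380688 q [-13.1998  22.1325  96.5899  -0.0031  61.268    7.318 ]
tool offset [-0.0005 -0.0004  0.0014] turn z 0.08373665677029862
```

View pics/a2.png

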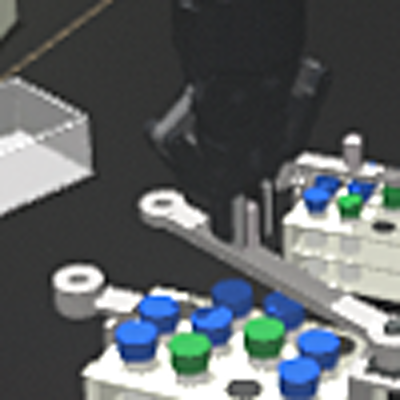

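```bash
python3 -m jog '{"offset":[[0.0001,0.00447,0],[0.0001,0.00447,0],[0.0001,0.00447,0],[0.0001,0.00447,0],[0.0001,0.00447,0],[0.0001,0.00447,0],[0.0001,0.00447,0],[0.0001,0.00447,0],[0.0001,0.00447,0],[0.0001,0.00447,0],[0.0001,0.00447,0],[0.0001,0.00447,0]],"turn":[[0,0,-2.05],[0,0,-2.05],[0,0,-2.05],[0,0,-2.05],[0,0,-2.05],[0,0,-2.05],[0,0,-2.05],[0,0,-2.05],[0,0,-2.05],[0,0,-2.05],[0,0,-2.05],[0,0,-2.05]]}'
python3 -m jog '{"offset":[[0,0,0],[0,0,0],[0,0,0]],"turn":[[0,0,0],[0,0,0],[0,0,0]]}'
python3 - <<'E'
from h import *
go([.5264,-.0863,.128],4)
T=cap('top');S=cap('scene')
def crop(d,u0,v0,u1,v1,s): return cv2.resize(d['color'][v0:v1,u0:u1,::-1],None,fx=s,fy=s,interpolation=cv2.INTER_CUBIC)
cv2.imwrite('pics/a3.png',np.hstack([crop(T,300,130,400,230,4),crop(S,250,130,350,230,4)]))
E
```

```text
t: 5.5
position: [0.5798, -0.0932, 0.1293]
tcp_rot: [[-0.073, 0.997, -0.0], [0.997, 0.073, 0.0], [0.0, -0.0, -1.0]]
ft_force: [-1.7, -1.0, 3.4]
gripper_width: 0.0134
t: 5.8
position: [0.5796, -0.0933, 0.1294]
tcp_rot: [[-0.07, 0.998, 0.0], [0.998, 0.07, 0.0], [0.0, 0.0, -1.0]]
ft_force: [-0.7, -0.1, 2.5]
gripper_width: 0.013
t 5.8 pos [ 0.5796 -0.0933  0.1294] yaw 4.040010395268382 zax [ 0.0004  0.     -1.    ] F [-0.6771 -0.1069  2.5057] w 0.013024761461566791 q [-12.7181  28.2538  87.5627   0.0076  64.1614 -16.7614]
tool offset [ 0.0107 -0.0526  0.0013] turn z 0.040010395268382126
```

View pics/a3.png

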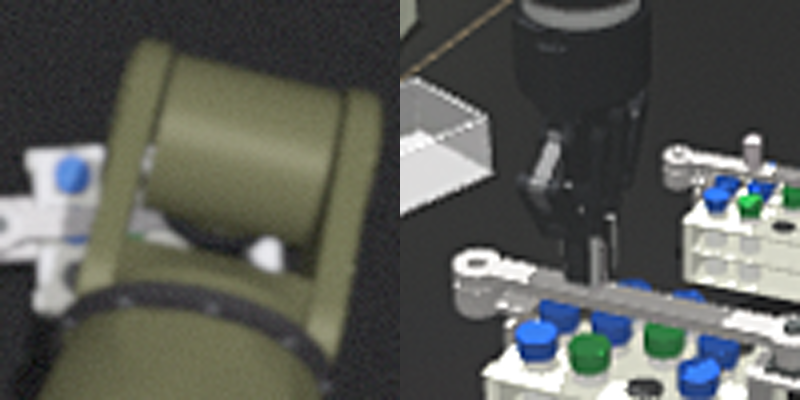

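The bar now lies over the rack knuckle (scene crop ring at (478,262)). I'll release, rise and measure.

```bash
python3 -m jog '{"offset":[[0,0,0],[0,0,0],[0,0,0],[0,0,0],[0,0,-0.02],[0,0,-0.035],[0,0,-0.035]],"turn":[[0,0,0],[0,0,0],[0,0,0],[0,0,0],[0,0,0],[0,0,0],[0,0,0]]}' 60
python3 - <<'E'
from h import *
go([.4815,.3253,.2],33)
E
```

```text
t: 6.6
position: [0.5793, -0.0932, 0.22]
tcp_rot: [[-0.071, 0.997, -0.001], [0.997, 0.071, 0.0], [0.0, -0.001, -1.0]]
ft_force: [-0.2, -0.9, 1.1]
gripper_width: 0.0512
t 6.6 pos [ 0.5793 -0.0932  0.22  ] yaw 4.0860338766682975 zax [-0.0012  0.0002 -1.    ] F [-0.1724 -0.868   1.0708] w 0.05118707051142698 q [-12.719   22.9278  82.4409  -0.002   74.7018 -16.8045]
tool offset [ 0.4244 -0.0677  0.0203] turn z -28.913966123331704
```

```bash
python3 -m jog '{"offset":[[0.0424,-0.0068,0.002],[0.0424,-0.0068,0.002],[0.0424,-0.0068,0.002],[0.0424,-0.0068,0.002],[0.0424,-0.0068,0.002],[0.0424,-0.0068,0.002],[0.0424,-0.0068,0.002],[0.0424,-0.0068,0.002],[0.0424,-0.0068,0.002],[0.0424,-0.0068,0.002]],"turn":[[0,0,0],[0,0,0],[0,0,0],[0,0,0],[0,0,0],[0,0,0],[0,0,0],[0,0,0],[0,0,0],[0,0,0]]}'
cat > m2.py <<'E'
from h import *
cv2.setNumThreads(1)
T=dict(np.load('/tmp/top.npz'));S=dict(np.load('/tmp/scene.npz'))
go([.4815,.3253,.2],33)
T2=cap('top','top2');S2=cap('scene','scene2')
for n,c0,h in (('bar',[.585,-.17],.112),):
        ft=ringscore(T2,h,True);fs=ringscore(S2,h,True)
        print(n,gridfit(ft,c0,.012),gridfit(fs,c0,.012),flush=True)
E
python3 m2.py
OMP_NUM_THREADS=1 python3 - <<'E'
from h import *
cv2.setNumThreads(1)
T=cv2.imread('pics/top0.png')
T=dict(np.load('/tmp/top.npz'));T.pop('_g',None);T['color']=cv2.imread('pics/top0.png')
S=dict(np.load('/tmp/scene.npz'));S['color']=cv2.imread('pics/scene0.png')
for d,c0 in ((T,[.4842,.325]),(S,[.4808,.3254])):
    r=[]
    for y in np.arange(22,46,2):
        c,s=gridfit(sqscore(d,.083,.01,np.radians(y)),c0,.003,7,3); r.append((round(float(s),1),int(y),c))
    print(r)
E
```

```text
t: 7.6
position: [0.4809, 0.3265, 0.1993]
tcp_rot: [[-0.071, 0.997, 0.0], [0.997, 0.071, 0.0], [0.0, 0.0, -1.0]]
ft_force: [0.8, 0.4, 1.0]
gripper_width: 0.0517
t 7.6 pos [0.4809 0.3265 0.1993] yaw 4.087110501267369 zax [ 0.0001  0.     -1.    ] F [0.805  0.4354 1.0349] w 0.05170106073216903 q [30.5614 23.2403 84.8592 -0.0019 71.8922 26.4748]
tool offset [-0.0012  0.0005 -0.0007] turn z -28.912889498732632
bar (array([ 0.5877, -0.1684]), np.float32(305.96094)) (array([ 0.5838, -0.1689]), np.float32(387.38342))
[(123.1, 22, array([0.4844, 0.325 ])), (126.5, 24, array([0.4844, 0.325 ])), (128.3, 26, array([0.4844, 0.325 ])), (129.6, 28, array([0.4842, 0.325 ])), (131.4, 30, array([0.4842, 0.3248])), (132.5, 32, array([0.4844, 0.325 ])), (133.3, 34, array([0.4844, 0.325 ])), (133.1, 36, array([0.4844, 0.325 ])), (132.0, 38, array([0.4844, 0.325 ])), (130.5, 40, array([0.4842, 0.325 ])), (128.9, 42, array([0.4842, 0.325 ])), (126.3, 44, array([0.4842, 0.3252]))]
[(393.8, 22, array([0.4802, 0.3252])), (412.3, 24, array([0.4803, 0.3252])), (430.9, 26, array([0.4808, 0.3256])), (443.0, 28, array([0.4805, 0.3254])), (451.0, 30, array([0.4806, 0.3254])), (455.5, 32, array([0.4806, 0.3254])), (455.4, 34, array([0.4808, 0.3256])), (447.9, 36, array([0.4808, 0.3256])), (436.5, 38, array([0.4808, 0.3256])), (423.5, 40, array([0.4806, 0.3254])), (409.6, 42, array([0.4806, 0.3254])), (394.3, 44, array([0.4808, 0.3251]))]
```

```bash
python3 - <<'E'
from h import *
T=dict(np.load('/tmp/top.npz'));S=dict(np.load('/tmp/scene.npz'))
def crop(d,u0,v0,u1,v1,s): return cv2.resize(d['color'][v0:v1,u0:u1,::-1],None,fx=s,fy=s,interpolation=cv2.INTER_CUBIC)
cv2.imwrite('pics/a4.png',np.hstack([crop(T,290,140,390,240,4),crop(S,250,160,350,260,4)]))
E
```

```text
(no output)
```

View pics/a4.png

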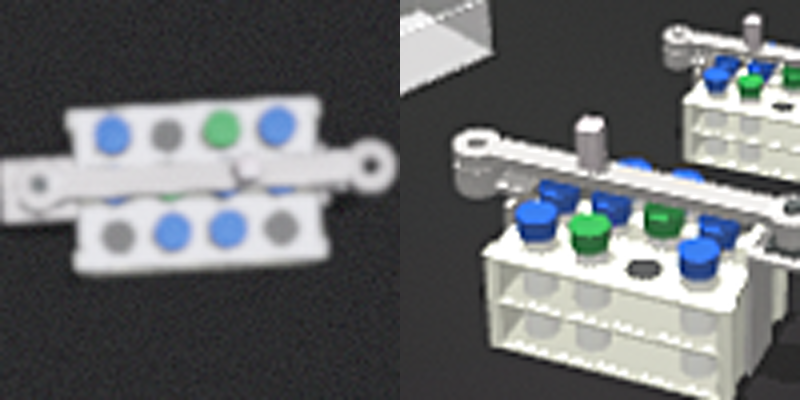

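Measured by the same camera, the bar hole minus the rack hole is about (+0.8,+0.7) mm, which is good alignment. Next is the pin: grip yaw 33.3°, at ≈ (0.4825,0.325).

```bash
python3 -m jog '{"offset":[[0,0,0],[0,0,0],[0,0,0],[0,0,0],[0,0,0.03],[0,0,0.03],[0,0,0]],"turn":[[0,0,-7.3],[0,0,-7.3],[0,0,-7.3],[0,0,-7.3],[0,0,0],[0,0,0],[0,0,0]]}'
python3 - <<'E'
from h import *
go([.4825,.3252,.068],33.3)
S=cap('scene')
def crop(d,u0,v0,u1,v1,s): return cv2.resize(d['color'][v0:v1,u0:u1,::-1],None,fx=s,fy=s,interpolation=cv2.INTER_CUBIC)
cv2.imwrite('pics/a5.png',crop(S,430,180,530,280,5))
E
```

```text
t: 8.4
position: [0.4803, 0.3234, 0.1357]
tcp_rot: [[-0.548, 0.836, -0.006], [0.836, 0.548, -0.003], [0.0, -0.006, -1.0]]
ft_force: [-0.8, 0.5, -0.5]
gripper_width: 0.0513
t 8.4 pos [0.4803 0.3234 0.1357] yaw 33.2605705283745 zax [-0.0055 -0.0034 -1.    ] F [-0.7539  0.4654 -0.5455] w 0.05134678056383063 q [30.3338 27.0597 88.4189 -0.0073 64.8914 -2.9236]
tool offset [0.0003 0.0033 0.0677] turn z -0.03942947162549615
```

View pics/a5.png

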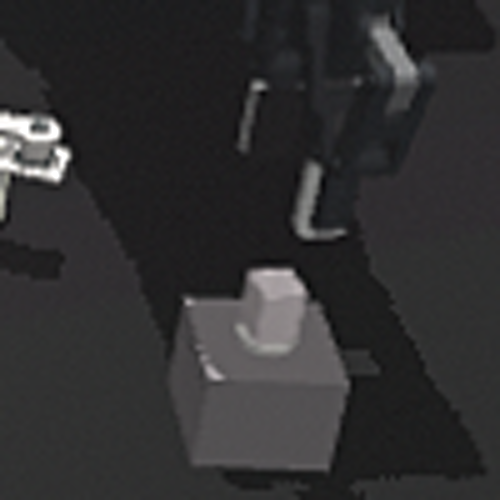

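The open fingers are centred above the pin grip. I'll descend.

```bash
python3 -m jog '{"offset":[[0,0.001,0.02],[0,0.001,0.02],[0,0,0.02],[0,0,0.004],[0,0,0],[0,0,0]],"turn":[[0,0,0],[0,0,0],[0,0,0],[0,0,0],[0,0,0],[0,0,0]]}'
python3 -c "
from h import *
go([.4825,.3252,.068],33.3)"
```

```text
t: 9.05
position: [0.484, 0.3262, 0.0771]
tcp_rot: [[-0.549, 0.836, 0.002], [0.836, 0.549, 0.001], [-0.0, 0.002, -1.0]]
ft_force: [-0.3, 1.0, -0.8]
gripper_width: 0.0514
t 9.05 pos [0.484  0.3262 0.0771] yaw 33.283314688720374 zax [ 0.002   0.0011 -1.    ] F [-0.3324  1.0307 -0.7749] w 0.051435945287706 q [30.3866 31.7868 90.068  -0.0029 58.0161 -2.8952]
tool offset [-0.     -0.0018  0.0091] turn z -0.01668531127962325
```

```bash
python3 -m jog '{"offset":[[0,-0.001,0.0075],[0,0,0],[0,0,0]],"turn":[[0,0,0],[0,0,0],[0,0,0]]}'
python3 -m jog '{"offset":[[0,0,0],[0,0,0],[0,0,0],[0,0,0],[0,0,0]],"turn":[[0,0,0],[0,0,0],[0,0,0],[0,0,0],[0,0,0]]}' 0 40
python3 - <<'E'
from h import *
go([.4825,.3252,.068],33.3)
S=cap('scene')
def crop(d,u0,v0,u1,v1,s): return cv2.resize(d['color'][v0:v1,u0:u1,::-1],None,fx=s,fy=s,interpolation=cv2.INTER_CUBIC)
cv2.imwrite('pics/a6.png',crop(S,430,180,530,280,5))
E
```

```text
t: 9.35
position: [0.4824, 0.3253, 0.0679]
tcp_rot: [[-0.549, 0.836, -0.0], [0.836, 0.549, -0.0], [0.0, -0.0, -1.0]]
ft_force: [0.7, 0.4, 1.1]
gripper_width: 0.0516
t: 9.85
position: [0.4825, 0.3254, 0.0681]
tcp_rot: [[-0.549, 0.836, 0.0], [0.836, 0.549, 0.0], [-0.0, 0.0, -1.0]]
ft_force: [-0.1, -0.3, 4.5]
gripper_width: 0.0194
t 9.85 pos [0.4825 0.3254 0.0681] yaw 33.288667537845946 zax [ 0.0004  0.0002 -1.    ] F [-0.1401 -0.326   4.4922] w 0.01940644076192244 q [30.3895 32.3995 90.5132 -0.0005 57.0605 -2.8989]
tool offset [-0.0002 -0.0001  0.0001] turn z -0.01133246215405137
```

View pics/a6.png

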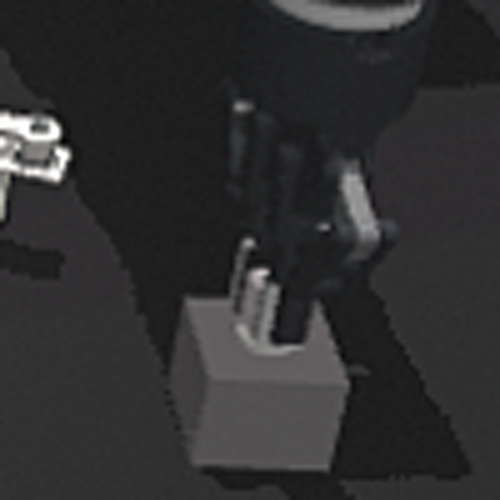

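```bash
python3 -m jog '{"offset":[[0,0,-0.01],[0,0,-0.02],[0,0,-0.035],[0,0,-0.035],[0,0,-0.035],[0,0,-0.027],[0,0,0],[0,0,0]],"turn":[[0,0,0],[0,0,0],[0,0,0],[0,0,0],[0,0,0],[0,0,0],[0,0,0],[0,0,0]]}'
python3 - <<'E'
from h import *
go([.586,-.169,.23],4)
S=cap('scene')
def crop(d,u0,v0,u1,v1,s): return cv2.resize(d['color'][v0:v1,u0:u1,::-1],None,fx=s,fy=s,interpolation=cv2.INTER_CUBIC)
cv2.imwrite('pics/a7.png',crop(S,400,100,520,220,5))
E
```

```text
t: 10.7
position: [0.4823, 0.3253, 0.23]
tcp_rot: [[-0.549, 0.836, 0.0], [0.836, 0.549, 0.0], [-0.0, 0.0, -1.0]]
ft_force: [0.1, -0.3, -0.9]
gripper_width: 0.019
t 10.7 pos [0.4823 0.3253 0.23  ] yaw 33.29041033032928 zax [ 0.0004  0.0002 -1.    ] F [ 0.0929 -0.3464 -0.9234] w 0.018950795512626364 q [30.3906 21.7714 82.684  -0.001  75.5215 -2.8995]
tool offset [-0.4701 -0.1846 -0.    ] turn z 29.29041033032928
```

View pics/a7.png

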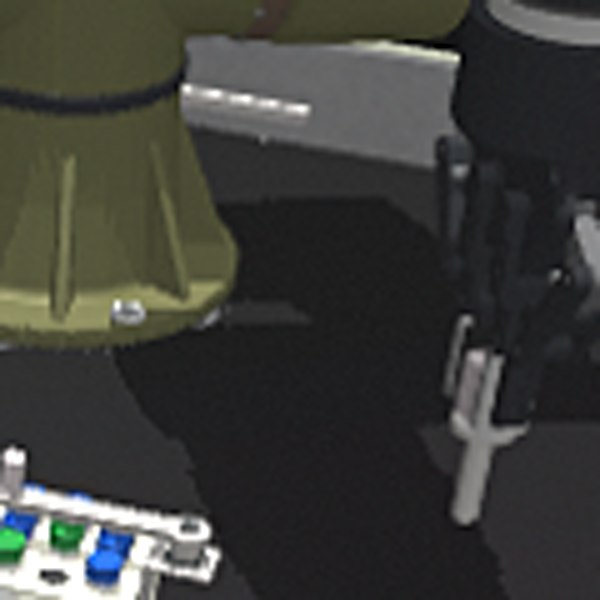

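```bash
python3 -m jog '{"offset":[[-0.0427,-0.0168,0],[-0.0427,-0.0168,0],[-0.0427,-0.0168,0],[-0.0427,-0.0168,0],[-0.0427,-0.0168,0],[-0.0427,-0.0168,0],[-0.0427,-0.0168,0],[-0.0427,-0.0168,0],[-0.0427,-0.0168,0],[-0.0427,-0.0168,0],[-0.0427,-0.0168,0],[0,0,0]],"turn":[[0,0,0],[0,0,0],[0,0,0],[0,0,0],[0,0,0],[0,0,0],[0,0,0],[0,0,0],[0,0,0],[0,0,0],[0,0,0],[0,0,0]]}'
python3 -m jog '{"offset":[[0,0,0],[0,0,0],[0,0,0],[0,0,0],[0,0,0.017],[0,0,0.017],[0,0,0],[0,0,0]],"turn":[[0,0,7.32],[0,0,7.32],[0,0,7.32],[0,0,7.32],[0,0,0],[0,0,0],[0,0,0],[0,0,0]]}'
python3 - <<'E'
from h import *
go([.5855,-.1685,.19],4)
S=cap('scene','scene3')
def crop(d,u0,v0,u1,v1,s): return cv2.resize(d['color'][v0:v1,u0:u1,::-1],None,fx=s,fy=s,interpolation=cv2.INTER_CUBIC)
cv2.imwrite('pics/a8.png',crop(S,235,130,315,210,7))
o=arm.get_obs()
p=np.array(o['position'])
print(proj(S,[p-[0,0,.063],p-[0,0,.018],[.5838,-.1689,.112]]))
E
```

```text
t: 11.95
position: [0.5853, -0.1734, 0.2277]
tcp_rot: [[-0.545, 0.838, -0.003], [0.838, 0.545, 0.0], [0.002, -0.002, -1.0]]
ft_force: [0.3, 0.2, -0.3]
gripper_width: 0.0192
t: 12.75
position: [0.5855, -0.1684, 0.1954]
tcp_rot: [[-0.07, 0.998, -0.001], [0.998, 0.07, 0.001], [0.001, -0.001, -1.0]]
ft_force: [0.1, -0.8, -0.6]
gripper_width: 0.0191
t 12.75 pos [ 0.5855 -0.1684  0.1954] yaw 4.020781492284658 zax [-0.0013  0.0005 -1.    ] F [ 0.097  -0.8158 -0.5563] w 0.01909345050173787 q [-19.4914  26.9928  80.0096   0.0018  73.0802 -23.5126]
tool offset [-0.0001 -0.      0.0054] turn z 0.020781492284657865
[[267.916  188.2106]
 [266.7056 171.6381]
 [268.7776 195.3181]]
```

View pics/a8.png

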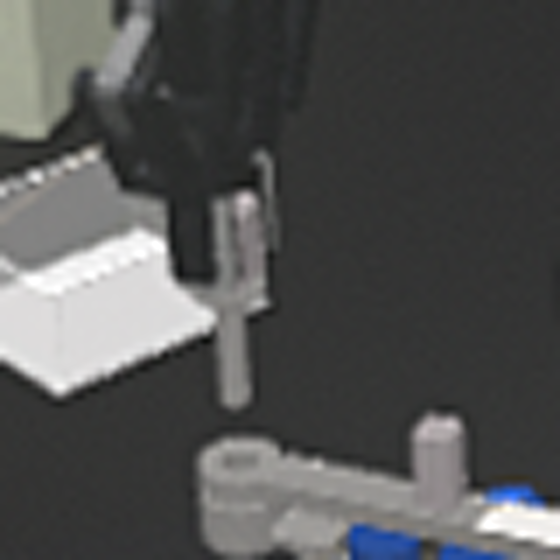

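```bash
python3 - <<'E'
from h import *
S=dict(np.load('/tmp/scene.npz'));g=gray(S)
print(g[176:194,258:280].astype(int))
p=np.array([.5855,-.1684,.1954])
print(proj(S,[p-[0,0,.058],p-[0,0,.053],p-[0,0,.043],p-[0,0,.028]]))
# synthetic silhouette of nose + shaft at z p-.063..-.02
th=np.linspace(0,2*np.pi,40);ph=np.linspace(0,np.pi/2,20)
sp=np.array([[.005*np.cos(a)*np.cos(b),.005*np.sin(a)*np.cos(b),-.058-.005*np.sin(b)] for a in th for b in ph])+p
q=proj(S,sp);print('nose bottom',q[:,1].max(),q[:,0].min(),q[:,0].max())
E
```

```text
[[217 218 220 224 225 216 209 143 124 131 136 117  54  48  51  53  53  52
   52  53  52  52]
 [219 225 227 215 202 157 149  71 125 131 136 120  65  49  51  52  54  52
   52  53  53  50]
 [227 212 207 141  90  49  19  50 114 133 136 121  66  46  53  52  53  51
   54  52  52  53]
 [201 124  91  52  29  45  44  65 115 134 135 123  69  47  51  52  51  52
   53  52  51  53]
 [ 50  54  31  46  50  50  47  65 110 136 136 124  70  45  52  52  53  52
   52  52  52  52]
 [ 34  49  52  51  53  52  49  57  98 136 134 125  76  47  52  52  51  54
   53  53  52  51]
 [ 52  52  51  52  53  50  49  57  97 136 137 128  89  46  51  52  52  53
   52  53  52  52]
 [ 54  52  51  54  51  53  49  56  97 136 135 129  88  46  52  52  52  53
   54  53  52  52]
 [ 52  53  53  52  52  51  49  53  94 136 133 130  97  44  52  52  53  53
   53  51  54  53]
 [ 52  53  53  53  53  53  51  50  85 137 134 135 117  43  51  52  53  51
   53  53  51  52]
 [ 53  52  53  54  52  54  49  48  85 140 138 137 110  44  51  52  52  52
   54  52  52  54]
 [ 52  51  53  52  53  54  51  47  76 129 133 124  83  46  51  52  53  52
   53  53  52  53]
 [ 52  53  51  54  53  52  53  50  49  65  86  67  46  50  53  52  52  54
   52  53  53  53]
 [ 52  53  52  52  53  51  53  53  50  49  46  48  50  54  52  53  53  53
   52  53  53  54]
 [ 53  51  52  52  53  53  52  52  51  50  48  50  49  49  53  52  52  52
   54  54  52  52]
 [ 54  51  54  52  54  52  51  49  44  45  47  51  47  43  45  48  49  51
   53  53  53  52]
 [ 53  52  53  52  50  49  46  49  73  97  93 100  98  92  89  71  49  49
   51  52  53  53]
 [ 52  54  52  52  49  50  71 101 134 170 162 163 165 162 159 131  93  40
   45  48  48  52]]
[[267.9269 186.6193]
 [267.7949 184.8055]
 [267.5289 181.152 ]
 [267.1246 175.6063]]
nose bottom 188.72814648953047 265.8092520755814 270.04865291580853
```

The pin tip shows 0.8 px higher in the scene view than predicted. So the scene camera underestimates x by about 3 mm, and the top camera's x is the one to trust. Target hole: (0.587,-0.169).

```bash
python3 -m jog '{"offset":[[0,0.0015,0.01],[0,0,0.009],[0,0,0],[0,0,0]],"turn":[[0,0,0],[0,0,0],[0,0,0],[0,0,0]]}'
python3 -c "
from h import *
go([.587,-.1688,.170],4)"
python3 -m jog '{"offset":[[0,0,0.001],[0,0,0.001],[0,0,0.001],[0,0,0.001],[0,0,0]],"turn":[[0,0,0],[0,0,0],[0,0,0],[0,0,0],[0,0,0]]}'
python3 -c "
from h import *
go([.587,-.1688,.170],4)"
```

```text
t: 13.2
position: [0.5871, -0.1686, 0.1765]
tcp_rot: [[-0.07, 0.998, -0.001], [0.998, 0.07, 0.0], [0.0, -0.001, -1.0]]
ft_force: [0.3, -0.1, -1.0]
gripper_width: 0.0192
t 13.2 pos [ 0.5871 -0.1686  0.1765] yaw 4.007929058404231 zax [-0.0005  0.0002 -1.    ] F [ 0.3019 -0.0732 -1.0448] w 0.01916681809724982 q [-19.4546  28.1738  80.8861  -0.0001  70.9723 -23.4624]
tool offset [-0.0002 -0.0002  0.0065] turn z 0.007929058404230638
t: 13.7
position: [0.5872, -0.1686, 0.1727]
tcp_rot: [[-0.07, 0.998, -0.0], [0.998, 0.07, 0.0], [0.0, -0.0, -1.0]]
ft_force: [-0.5, 1.4, -0.1]
gripper_width: 0.0194
t 13.7 pos [ 0.5872 -0.1686  0.1727] yaw 4.011097319749719 zax [-0.0002  0.0001 -1.    ] F [-0.4862  1.3601 -0.0953] w 0.0194370283797705 q [-19.4552  28.3845  81.1166  -0.0002  70.5087 -23.4662]
tool offset [-0.0002 -0.0002  0.0027] turn z 0.011097319749718615
```

```bash
python3 -m jog '{"offset":[[0,0,0.001],[0,0,0.001],[0,0,0.001],[0,0,0.001],[0,0,0.001],[0,0,0.001],[0,0,0.001],[0,0,0]],"turn":[[0,0,0],[0,0,0],[0,0,0],[0,0,0],[0,0,0],[0,0,0],[0,0,0],[0,0,0]]}'
python3 - <<'E'
from h import *
go([.587,-.1688,.165],4)
S=cap('scene')
def crop(d,u0,v0,u1,v1,s): return cv2.resize(d['color'][v0:v1,u0:u1,::-1],None,fx=s,fy=s,interpolation=cv2.INTER_CUBIC)
cv2.imwrite('pics/a9.png',crop(S,235,140,315,220,7))
E
```

```text
t: 14.5
position: [0.5872, -0.1686, 0.1656]
tcp_rot: [[-0.07, 0.998, -0.0], [0.998, 0.07, 0.0], [0.0, -0.0, -1.0]]
ft_force: [-0.9, 0.8, -0.6]
gripper_width: 0.0192
t 14.5 pos [ 0.5872 -0.1686  0.1656] yaw 4.009172269652093 zax [-0.0002  0.0001 -1.    ] F [-0.8593  0.8299 -0.5789] w 0.019188452145980445 q [-19.4552  28.7896  81.5001   0.0004  69.7232 -23.4645]
tool offset [-0.0002 -0.0002  0.0006] turn z 0.009172269652093057
```

View pics/a9.png

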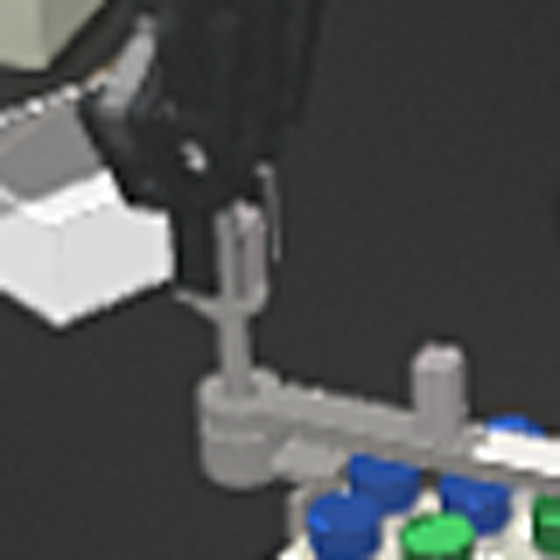

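The pin is in the bar's hole (crop (235,385)). I'll shift toward the estimated rack hole and feel downward.

```bash
python3 -m jog '{"offset":[[-0.0006,-0.001,0],[0,0,0.0005],[0,0,0.0005],[0,0,0.0005],[0,0,0.0005],[0,0,0.0005],[0,0,0.0005],[0,0,0.0005],[0,0,0.0005],[0,0,0]],"turn":[[0,0,0],[0,0,0],[0,0,0],[0,0,0],[0,0,0],[0,0,0],[0,0,0],[0,0,0],[0,0,0],[0,0,0]]}'
python3 -c "
from h import *
for i in range(3): go([.587,-.1688,.165],4)"
```

```text
t: 15.55
position: [0.5862, -0.1693, 0.1617]
tcp_rot: [[-0.07, 0.998, -0.0], [0.998, 0.07, 0.0], [0.0, -0.0, -1.0]]
ft_force: [0.7, -0.7, -0.3]
gripper_width: 0.0192
t 15.55 pos [ 0.5862 -0.1693  0.1617] yaw 4.008625273662078 zax [-0.0001  0.     -1.    ] F [ 0.667  -0.7339 -0.3092] w 0.0191603499027256 q [-19.5451  28.9309  81.8413  -0.0008  69.232  -23.5535]
tool offset [ 0.0004  0.0008 -0.0033] turn z 0.008625273662078214
t 15.55 pos [ 0.5862 -0.1693  0.1617] yaw 4.008625273662078 zax [-0.0001  0.     -1.    ] F [ 0.667  -0.7339 -0.3092] w 0.0191603499027256 q [-19.5451  28.9309  81.8413  -0.0008  69.232  -23.5535]
tool offset [ 0.0004  0.0008 -0.0033] turn z 0.008625273662078214
t 15.55 pos [ 0.5862 -0.1693  0.1617] yaw 4.008625273662078 zax [-0.0001  0.     -1.    ] F [ 0.667  -0.7339 -0.3092] w 0.0191603499027256 q [-19.5451  28.9309  81.8413  -0.0008  69.232  -23.5535]
tool offset [ 0.0004  0.0008 -0.0033] turn z 0.008625273662078214
```

```bash
for k in 1; do python3 -m jog '{"offset":[[0,0,0.0005],[0,0,0.0005],[0,0,0.0005],[0,0,0.0005],[0,0,0]],"turn":[[0,0,0],[0,0,0],[0,0,0],[0,0,0],[0,0,0]]}'; done
```

```text
t: 16.05
position: [0.5862, -0.1693, 0.1597]
tcp_rot: [[-0.07, 0.998, -0.0], [0.998, 0.07, -0.0], [0.0, -0.0, -1.0]]
ft_force: [-1.0, 1.2, -1.8]
gripper_width: 0.0193
```

```bash
python3 -m jog '{"offset":[[0,0,0.0005],[0,0,0.0005],[0,0,0.0005],[0,0,0.0005],[0,0,0]],"turn":[[0,0,0],[0,0,0],[0,0,0],[0,0,0],[0,0,0]]}';python3 -m jog '{"offset":[[0,0,0],[0,0,0]],"turn":[[0,0,0],[0,0,0]]}'
```

```text
t: 16.55
position: [0.5862, -0.1693, 0.1577]
tcp_rot: [[-0.07, 0.998, -0.0], [0.998, 0.07, 0.0], [0.0, -0.0, -1.0]]
ft_force: [-0.3, 0.7, -1.5]
gripper_width: 0.0193
t: 16.75
position: [0.5862, -0.1693, 0.1577]
tcp_rot: [[-0.07, 0.998, -0.0], [0.998, 0.07, 0.0], [0.0, -0.0, -1.0]]
ft_force: [-0.6, 0.3, -0.9]
gripper_width: 0.0194
```

```bash
python3 -m jog '{"offset":[[0,0,0.001],[0,0,0.001],[0,0,0.001],[0,0,0.001],[0,0,0.001],[0,0,0.001],[0,0,0],[0,0,0]],"turn":[[0,0,0],[0,0,0],[0,0,0],[0,0,0],[0,0,0],[0,0,0],[0,0,0],[0,0,0]]}'
```

```text
t: 17.55
position: [0.5862, -0.1693, 0.1516]
tcp_rot: [[-0.07, 0.998, -0.0], [0.998, 0.07, 0.0], [0.0, -0.0, -1.0]]
ft_force: [-1.1, 0.5, -1.7]
gripper_width: 0.0193
```

```bash
python3 -m jog '{"offset":[[0,0,0.001],[0,0,0.001],[0,0,0.001],[0,0,0.001],[0,0,0.001],[0,0,0.001],[0,0,0.001],[0,0,0.001],[0,0,0],[0,0,0]],"turn":[[0,0,0],[0,0,0],[0,0,0],[0,0,0],[0,0,0],[0,0,0],[0,0,0],[0,0,0],[0,0,0],[0,0,0]]}'
python3 - <<'E'
from h import *
S=cap('scene')
def crop(d,u0,v0,u1,v1,s): return cv2.resize(d['color'][v0:v1,u0:u1,::-1],None,fx=s,fy=s,interpolation=cv2.INTER_CUBIC)
cv2.imwrite('pics/a10.png',crop(S,235,140,315,220,7))
E
```

```text
t: 18.55
position: [0.5862, -0.1693, 0.1436]
tcp_rot: [[-0.07, 0.998, -0.0], [0.998, 0.07, 0.0], [0.0, -0.0, -1.0]]
ft_force: [-2.0, 1.2, -0.7]
gripper_width: 0.0194
```

View pics/a10.png

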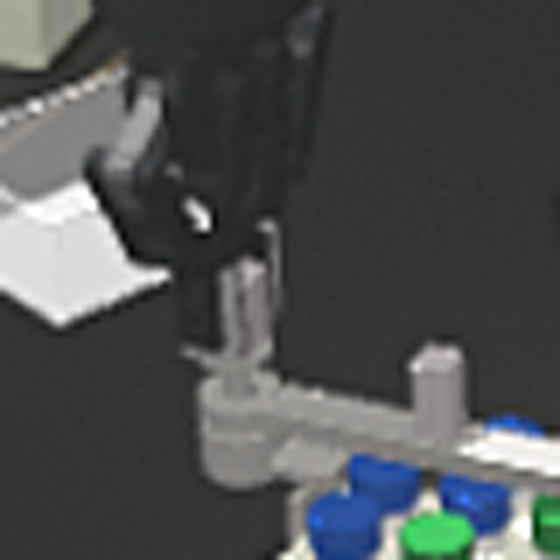

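```bash
python3 -m jog '{"offset":[[0.0001,-0.0003,0.001],[0,0,0.001],[0,0,0.001],[0,0,0.001],[0,0,0.001],[0,0,0.001],[0,0,0.001],[0,0,0.001],[0,0,0.001],[0,0,0.001],[0,0,0],[0,0,0]],"turn":[[0,0,0],[0,0,0],[0,0,0],[0,0,0],[0,0,0],[0,0,0],[0,0,0],[0,0,0],[0,0,0],[0,0,0],[0,0,0],[0,0,0]]}'
```

```text
t: 19.8
position: [0.586, -0.1693, 0.1338]
tcp_rot: [[-0.07, 0.998, 0.0], [0.998, 0.07, -0.0], [-0.0, 0.0, -1.0]]
ft_force: [0.1, 0.3, -1.4]
gripper_width: 0.0192
```

```bash
python3 -m jog '{"offset":[[0,0,0.0005],[0,0,0.0005],[0,0,0.0005],[0,0,0.0005],[0,0,0.0005],[0,0,0.0005],[0,0,0],[0,0,0]],"turn":[[0,0,0],[0,0,0],[0,0,0],[0,0,0],[0,0,0],[0,0,0],[0,0,0],[0,0,0]]}'
```

```text
t: 20.6
position: [0.586, -0.1692, 0.1308]
tcp_rot: [[-0.07, 0.998, -0.0], [0.998, 0.07, 0.0], [0.0, -0.0, -1.0]]
ft_force: [-0.4, 0.7, -0.3]
gripper_width: 0.0195
```

```bash
python3 -m jog '{"offset":[[0,0,0.0005],[0,0,0],[0,0,0]],"turn":[[0,0,0],[0,0,0],[0,0,0]]}'; python3 -m jog '{"offset":[[0,0,0.0005],[0,0,0],[0,0,0]],"turn":[[0,0,0],[0,0,0],[0,0,0]]}'
```

```text
t: 20.9
position: [0.5859, -0.1692, 0.1303]
tcp_rot: [[-0.07, 0.998, -0.0], [0.998, 0.07, -0.0], [-0.0, -0.0, -1.0]]
ft_force: [0.8, -0.5, -1.2]
gripper_width: 0.0192
t: 21.2
position: [0.5859, -0.1692, 0.1297]
tcp_rot: [[-0.07, 0.998, -0.0], [0.998, 0.07, 0.0], [0.0, -0.0, -1.0]]
ft_force: [-0.4, 0.7, -0.3]
gripper_width: 0.0192
```

```bash
python3 -m jog '{"offset":[[0,0,0.0004],[0,0,0],[0,0,0]],"turn":[[0,0,0],[0,0,0],[0,0,0]]}'; python3 - <<'E'
from h import *
S=cap('scene')
def crop(d,u0,v0,u1,v1,s): return cv2.resize(d['color'][v0:v1,u0:u1,::-1],None,fx=s,fy=s,interpolation=cv2.INTER_CUBIC)
cv2.imwrite('pics/a11.png',crop(S,235,140,315,220,7))
E
```

```text
t: 21.5
position: [0.5859, -0.1692, 0.1294]
tcp_rot: [[-0.07, 0.998, -0.0], [0.998, 0.07, 0.0], [0.0, -0.0, -1.0]]
ft_force: [0.0, 0.3, -0.3]
gripper_width: 0.0195
```

View pics/a11.png

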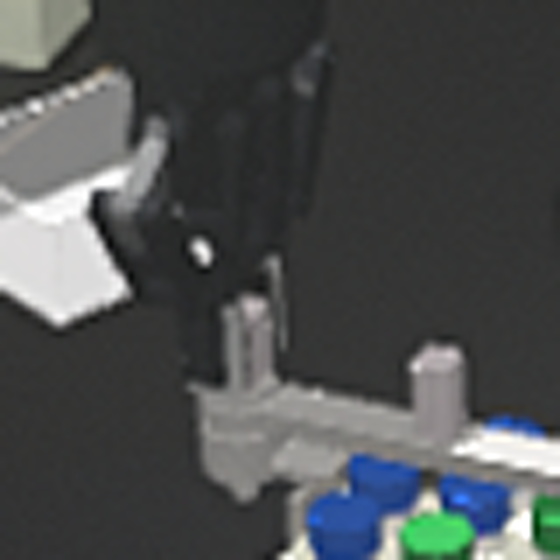

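The shoulder is practically on the bar, and the pin's tip shows below the rack knuckle at crop (245,495). I'll take a few more small steps to find contact.

```bash
python3 -m jog '{"offset":[[0,0,0.0004],[0,0,0],[0,0,0]],"turn":[[0,0,0],[0,0,0],[0,0,0]]}'; python3 -m jog '{"offset":[[0,0,0.0004],[0,0,0],[0,0,0]],"turn":[[0,0,0],[0,0,0],[0,0,0]]}'
```

```text
t: 21.85
position: [0.5859, -0.1692, 0.129]
tcp_rot: [[-0.07, 0.998, -0.0], [0.998, 0.07, -0.0], [-0.0, -0.0, -1.0]]
ft_force: [-0.5, 0.3, -0.9]
gripper_width: 0.0192
t: 22.15
position: [0.5859, -0.1692, 0.1286]
tcp_rot: [[-0.07, 0.998, -0.0], [0.998, 0.07, -0.0], [-0.0, -0.0, -1.0]]
ft_force: [0.3, 0.7, -0.3]
gripper_width: 0.0195
```

```bash
python3 -m jog '{"offset":[[0,0,0.0004],[0,0,0],[0,0,0]],"turn":[[0,0,0],[0,0,0],[0,0,0]]}'; python3 -m jog '{"offset":[[0,0,0.0004],[0,0,0],[0,0,0]],"turn":[[0,0,0],[0,0,0],[0,0,0]]}';  python3 -m jog '{"offset":[[0,0,0.0003],[0,0,0],[0,0,0]],"turn":[[0,0,0],[0,0,0],[0,0,0]]}'
```

```text
t: 22.45
position: [0.5859, -0.1692, 0.1281]
tcp_rot: [[-0.07, 0.998, -0.0], [0.998, 0.07, 0.0], [0.0, -0.0, -1.0]]
ft_force: [-0.4, -0.6, -1.9]
gripper_width: 0.0197
t: 22.75
position: [0.586, -0.1692, 0.1278]
tcp_rot: [[-0.07, 0.998, 0.0], [0.998, 0.07, -0.0], [-0.0, 0.0, -1.0]]
ft_force: [-0.5, -0.1, -0.4]
gripper_width: 0.0192
t: 23.05
position: [0.586, -0.1693, 0.1275]
tcp_rot: [[-0.07, 0.998, 0.0], [0.998, 0.07, -0.0], [-0.0, 0.0, -1.0]]
ft_force: [0.1, -0.8, 0.3]
gripper_width: 0.0191
```

```bash
python3 -m jog '{"offset":[[0,0,0.0004],[0,0,0],[0,0,0]],"turn":[[0,0,0],[0,0,0],[0,0,0]]}'; python3 -m jog '{"offset":[[0,0,0.0004],[0,0,0],[0,0,0]],"turn":[[0,0,0],[0,0,0],[0,0,0]]}'
python3 - <<'E'
from h import *
S=cap('scene')
def crop(d,u0,v0,u1,v1,s): return cv2.resize(d['color'][v0:v1,u0:u1,::-1],None,fx=s,fy=s,interpolation=cv2.INTER_CUBIC)
cv2.imwrite('pics/a12.png',crop(S,245,160,295,220,10))
E
```

```text
t: 23.35
position: [0.586, -0.1692, 0.1271]
tcp_rot: [[-0.07, 0.998, 0.0], [0.998, 0.07, -0.0], [-0.0, 0.0, -1.0]]
ft_force: [0.1, 0.1, 0.0]
gripper_width: 0.0195
t: 23.65
position: [0.586, -0.1692, 0.1267]
tcp_rot: [[-0.07, 0.998, 0.0], [0.998, 0.07, -0.0], [-0.0, 0.0, -1.0]]
ft_force: [0.5, -1.0, 0.3]
gripper_width: 0.0194
```

View pics/a12.png

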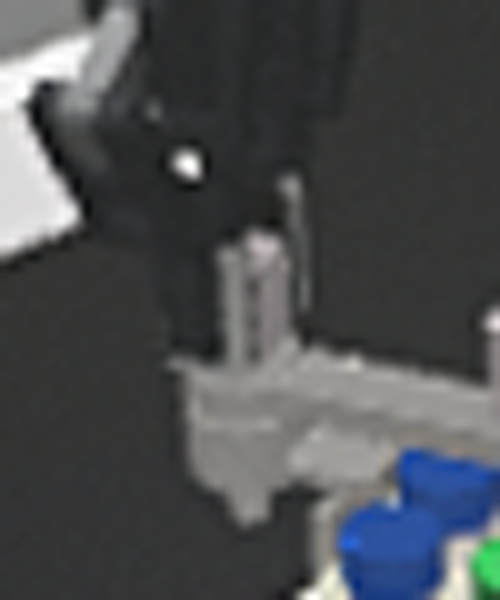

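```bash
python3 -m jog '{"offset":[[0,0,0.0004],[0,0,0],[0,0,0]],"turn":[[0,0,0],[0,0,0],[0,0,0]]}'; python3 -m jog '{"offset":[[0,0,0.0004],[0,0,0],[0,0,0]],"turn":[[0,0,0],[0,0,0],[0,0,0]]}';python3 -m jog '{"offset":[[0,0,0.0004],[0,0,0],[0,0,0]],"turn":[[0,0,0],[0,0,0],[0,0,0]]}'
```

```text
t: 24.0
position: [0.586, -0.1692, 0.1263]
tcp_rot: [[-0.07, 0.998, 0.0], [0.998, 0.07, -0.0], [-0.0, 0.0, -1.0]]
ft_force: [-0.1, 0.3, 0.9]
gripper_width: 0.0193
t: 24.3
position: [0.586, -0.1692, 0.1259]
tcp_rot: [[-0.07, 0.998, 0.0], [0.998, 0.07, -0.0], [-0.0, 0.0, -1.0]]
ft_force: [0.3, -0.4, 0.6]
gripper_width: 0.0191
t: 24.6
position: [0.586, -0.1692, 0.1255]
tcp_rot: [[-0.07, 0.998, 0.0], [0.998, 0.07, -0.0], [-0.0, 0.0, -1.0]]
ft_force: [-0.1, -0.4, 1.0]
gripper_width: 0.0193
```

Vertical force has turned slightly positive (about 1 N), so contact is light. I'll release gently.

```bash
python3 -m jog '{"offset":[[0,0,0],[0,0,0],[0,0,0],[0,0,0],[0,0,0]],"turn":[[0,0,0],[0,0,0],[0,0,0],[0,0,0],[0,0,0]]}' 45
python3 - <<'E'
from h import *
S=cap('scene')
def crop(d,u0,v0,u1,v1,s): return cv2.resize(d['color'][v0:v1,u0:u1,::-1],None,fx=s,fy=s,interpolation=cv2.INTER_CUBIC)
cv2.imwrite('pics/a13.png',crop(S,245,160,295,220,10))
E
```

```text
t: 25.1
position: [0.5859, -0.1692, 0.1254]
tcp_rot: [[-0.07, 0.998, -0.0], [0.998, 0.07, 0.0], [0.0, -0.0, -1.0]]
ft_force: [0.3, 0.2, 0.3]
gripper_width: 0.0386
```

View pics/a13.png

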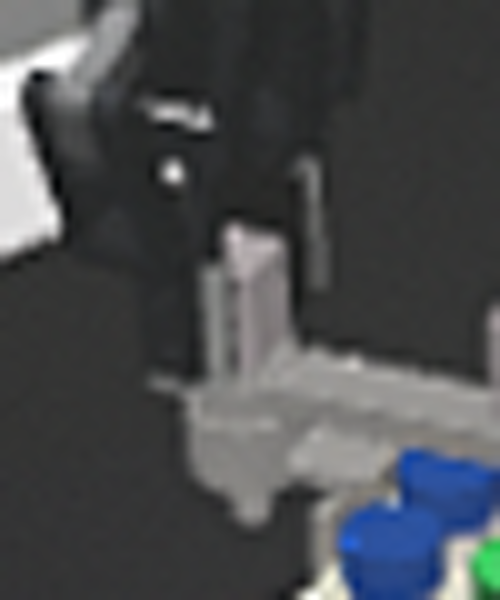

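Released: the fingers are clear on both sides and the pin stays put. I'll retreat up and inspect.

```bash
python3 -m jog '{"offset":[[0,0,-0.005],[0,0,-0.015],[0,0,-0.03],[0,0,-0.04],[0,0,-0.03],[0.04,0,0],[0.04,0,0],[0.04,-0.02,0],[0.04,-0.02,0],[0.04,-0.02,0],[0,0,0],[0,0,0]],"turn":[[0,0,0],[0,0,0],[0,0,0],[0,0,0],[0,0,0],[0,0,0],[0,0,0],[0,0,0],[0,0,0],[0,0,0],[0,0,0],[0,0,0]]}'
python3 - <<'E'
from h import *
cv2.setNumThreads(1)
T=cap('top','top4');S=cap('scene','scene4')
go([.4,.1,.25])
def crop(d,u0,v0,u1,v1,s): return cv2.resize(d['color'][v0:v1,u0:u1,::-1],None,fx=s,fy=s,interpolation=cv2.INTER_CUBIC)
cv2.imwrite('pics/a14.png',np.hstack([crop(T,330,150,410,210,6)[:360,:400],crop(S,245,160,295,205,8)]))
for d in (T,S): print(gridfit(sqscore(d,.145,.01,np.radians(4)),[.586,-.1692],.006,7,4))
C=cloud(T);print(C[170:190,375:390,2].max(), np.median(C[170:190,375:390,2][C[170:190,375:390,2]>.13]))
E
```

```text
t: 26.35
position: [0.5122, 0.0266, 0.247]
tcp_rot: [[-0.071, 0.997, 0.002], [0.997, 0.071, -0.0], [-0.0, 0.002, -1.0]]
ft_force: [1.3, 0.1, -0.2]
gripper_width: 0.0384
t 26.45 pos [0.5126 0.0255 0.2462] yaw 3.97587589946971 zax [ 0.001  -0.0002 -1.    ] F [-0.5238 -0.7215 -0.5683] w 0.03829325749262635 q [-1.2424 12.2735 92.7801 -0.0087 74.8891 -5.216 ]
tool offset [ 0.0822 -0.1072 -0.0039] turn z None
(array([ 0.5883, -0.1701]), np.float32(250.93967))
(array([ 0.5891, -0.1672]), np.float32(365.40674))
0.14501905279002203 0.14145052244861944
```

View pics/a14.png

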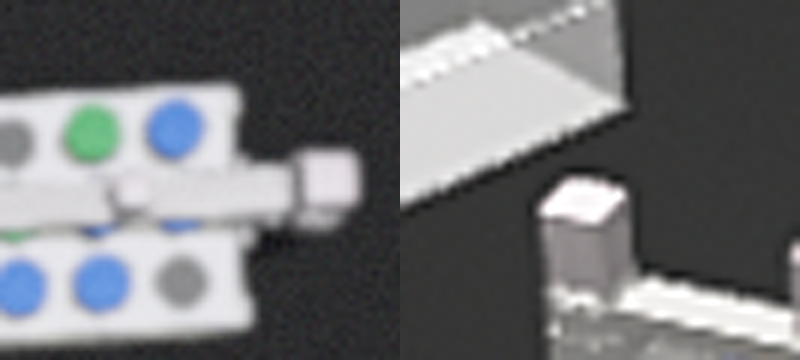

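View pics/scene4.png

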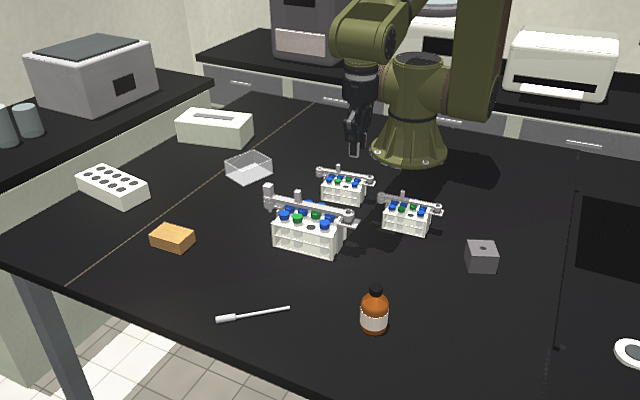

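The pin looks seated and the bystanders are unmoved. I want to check the height, because the pin grip top reads about 142 mm instead of 145.

```bash
python3 - <<'E'
from h import *
cv2.setNumThreads(1)
T=dict(np.load('/tmp/top.npz'));S=dict(np.load('/tmp/scene.npz'))
def crop(d,u0,v0,u1,v1,s): return cv2.resize(d['color'][v0:v1,u0:u1,::-1],None,fx=s,fy=s,interpolation=cv2.INTER_CUBIC)
cv2.imwrite('pics/a15.png',crop(S,255,178,300,222,13))
C=cloud(T);np.set_printoptions(precision=3,suppress=True,linewidth=200)
print((C[172:190,378:394,2]*1000).astype(int))
CS=cloud(S)
print((CS[180:215,258:280,2]*1000).astype(int))
for y in (0,4,8):
  for h in (.139,.142,.145):
    for d in (T,S): print(y,h,gridfit(sqscore(d,h,.01,np.radians(y)),[.586,-.1692],.006,7,4))
E
```

```text
[[  1   4  -1   0   0  -1   0   0   0   0   4   1  -2  -2   2   3]
 [  0   0  -6   2   2  -1   3   1   1   0   1   4   0   0   0   2]
 [  1  -2   1  -3  -1   1  -2   1   2  -2   1   2   3   1   0   4]
 [  8   1   6 110 113 112   0 138 141 141   2   0   2  -1   0   2]
 [ -3 111 138 141 143 142 143 143 137 142 144   0  -2   0   0   0]
 [112 123 139 142 144 142 140 143 141 140 141  -2  -2   1   2   1]
 [115 127 142 142 142 143 141 139 139 140 140   0   3   2  -4   0]
 [116 125 140 141 142 139 144 140 141 143 140   2   3   0  -1   2]
 [112 125 141 141 140 141 142 143 141 145 141   0  -2   2   3  -1]
 [113 124 139 141 145 140 140 144 144 139 142   1   0   1   0  -1]
 [114 120 139 141 140 139 142 142 139 137 140  -1  -3   1  -2   0]
 [112 121 135 142 141 142 142 141 140 143 141   1   3   2  -1  -1]
 [111 120 131 131 131 134 129 131 129 121   0   0   1   0   2   1]
 [114 113 117 114 116 111 116 115 112   2   1  -1   1   1   0   0]
 [ 99 111 112 113 112 110 114 112   4   0   3   3   1   0   2   1]
 [ 92 101  97 103 105  99 102  -2   0   2   1  -1   2   2   3   0]
 [  2  83  89  88  90   0   
[... 3615 characters left out ...]
float32(357.23724))
4 0.139 (array([ 0.589, -0.171]), np.float32(248.74115))
4 0.139 (array([ 0.58 , -0.173]), np.float32(359.086))
4 0.142 (array([ 0.589, -0.17 ]), np.float32(249.91919))
4 0.142 (array([ 0.585, -0.17 ]), np.float32(362.01974))
4 0.145 (array([ 0.588, -0.17 ]), np.float32(250.93967))
4 0.145 (array([ 0.589, -0.167]), np.float32(365.40674))
8 0.139 (array([ 0.589, -0.171]), np.float32(245.25485))
8 0.139 (array([ 0.581, -0.173]), np.float32(357.43198))
8 0.142 (array([ 0.589, -0.17 ]), np.float32(245.9277))
8 0.142 (array([ 0.585, -0.17 ]), np.float32(360.78363))
8 0.145 (array([ 0.588, -0.17 ]), np.float32(247.42291))
8 0.145 (array([ 0.589, -0.167]), np.float32(363.68054))
```

View pics/a15.png

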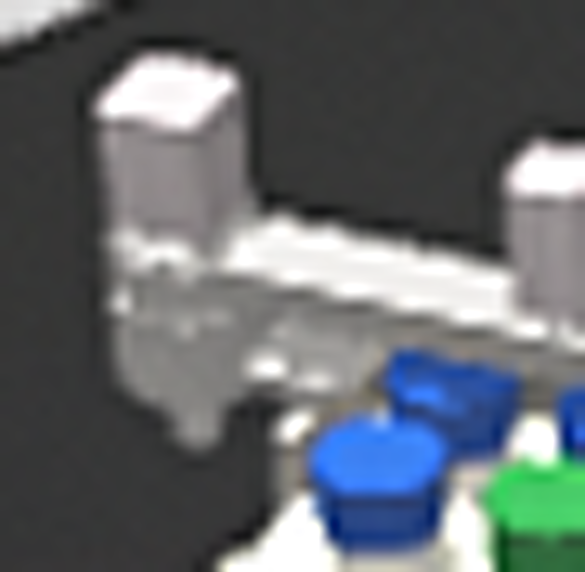

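```bash
python3 - <<'E'
from h import *
cv2.setNumThreads(1)
T=dict(np.load('/tmp/top.npz'));S=dict(np.load('/tmp/scene.npz'))
CT=cloud(T);CS=cloud(S)
def stat(C,x,y,r,lo,hi):
    m=(np.hypot(C[...,0]-x,C[...,1]-y)<r)&(C[...,2]>lo)&(C[...,2]<hi); z=C[...,2][m]; return len(z),np.median(z),C[m].mean(0)
for n,C in(('T',CT),('S',CS)):
    print(n,'pin',stat(C,.587,-.169,.007,.125,.16),'knob',stat(C,.58,-.094,.006,.13,.16),'stand',stat(C,.482,.325,.025,.03,.07))
    # bar along axis
    k=np.array([.587,-.169]);dy=np.array([-.0737,.9973])
    for s in (.02,.03,.045,.055,.1,.12,.15,.18): print(s,stat(C,*(k+dy*s),.006,.10,.125)[:2],end=' ')
    print()
for h in (.139,.142,.145):
    print('knob',h,[gridfit(sqscore(d,h,.007,np.radians(4)),[.581,-.094],.006,7,4) for d in (T,S)])
o=arm.get_obs();print(o['position'])
E
```

```text
T pin (29, np.float64(0.14206819884093724), array([ 0.5873, -0.1691,  0.142 ])) knob (21, np.float64(0.14288186749922072), array([ 0.5801, -0.0935,  0.1426])) stand (283, np.float64(0.05014167542396386), array([0.4823, 0.3254, 0.0499]))
0.02 (19, np.float64(0.11247395368871027)) 0.03 (20, np.float64(0.11240598248085265)) 0.045 (21, np.float64(0.11269800238378513)) 0.055 (18, np.float64(0.11269293243393608)) 0.1 (18, np.float64(0.11170656635018728)) 0.12 (21, np.float64(0.11301458614034376)) 0.15 (0, np.float64(nan)) 0.18 (0, np.float64(nan)) 
S pin (20, np.float64(0.1420570865046411), array([ 0.5885, -0.1687,  0.1399])) knob (11, np.float64(0.14283601761822595), array([ 0.582 , -0.0939,  0.1406])) stand (244, np.float64(0.05147099957773088), array([0.4825, 0.3249, 0.0512]))
0.02 (12, np.float64(0.11345764443604528)) 0.03 (15, np.float64(0.11247078804681265)) 0.045 (9, np.float64(0.11308521746609068)) 0.055 (13, np.float64(0.11297881204482196)) 0.1 (15, np.float64(0.11295611986031906)) 0.12 (16, np.float64(0.11285167790360784)) 0.15 (13, np.float64(0.113552905761512)) 0.18 (22, np.float64(0.11249799051954945)) 
knob 0.139 [(array([ 0.5822, -0.0945]), np.float32(56.466522)), (array([ 0.5739, -0.0961]), np.float32(379.2194))]
knob 0.142 [(array([ 0.5819, -0.0943]), np.float32(56.38829)), (array([ 0.578 , -0.0938]), np.float32(381.70282))]
knob 0.145 [(array([ 0.5816, -0.0942]), np.float32(56.282425)), (array([ 0.5823, -0.0913]), np.float32(384.51068))]
[0.5126 0.0255 0.2462]
  return _methods._mean(a, axis=axis, dtype=dtype,
  ret = ret.dtype.type(ret / rcount)
<stdin>:6: RuntimeWarning: Mean of empty slice.
  ret = um.true_divide(
```

```bash
python3 - <<'E'
from h import *
S=dict(np.load('/tmp/scene.npz'));T=dict(np.load('/tmp/top.npz'))
S0={**S,'color':cv2.imread('pics/scene0.png')[:,:,::-1]};T0={**T,'color':cv2.imread('pics/top0.png')[:,:,::-1]}
def ov(d,c,und,yaw,u0,v0,w,s,draw=True):
    im=cv2.resize(d['color'][v0:v0+w,u0:u0+w,::-1],None,fx=s,fy=s,interpolation=cv2.INTER_CUBIC)
    if draw:
        th=np.linspace(0,2*np.pi,60)
        Rr=np.array([[np.cos(yaw),-np.sin(yaw)],[np.sin(yaw),np.cos(yaw)]])
        for r,z,col in ((.013,und+.005,(0,255,0)),(.013,und,(0,255,255))):
            q=(proj(d,np.stack([c[0]+r*np.cos(th),c[1]+r*np.sin(th),th*0+z],-1))-[u0,v0]+.5)*s-.5
            cv2.polylines(im,[q.round().astype(np.int32)],True,col,1)
        sq=np.array([[1,1],[-1,1],[-1,-1],[1,-1]])*.01@Rr.T+c
        for z in (und+.005,und+.033):
            q=(proj(d,np.c_[sq,np.full(4,z)])-[u0,v0]+.5)*s-.5
            cv2.polylines(im,[q.round().astype(np.int32)],True,(255,0,255),1)
    return im
y=np.radians(33.3);
A=[ov(S0,np.array([.4807,.3254]),.05,y,462,230,40,9,b) for b in (0,1)]
y=np.radians(4)
B=[ov(S,np.array([.5848,-.1695]),z,y,250,178,40,9,b) for b,z in ((0,0),(1,.109))]
cv2.imwrite('pics/b1.png',np.hstack(A));cv2.imwrite('pics/b2.png',np.hstack(B))
E
```

```text
(no output)
```

View pics/b1.png

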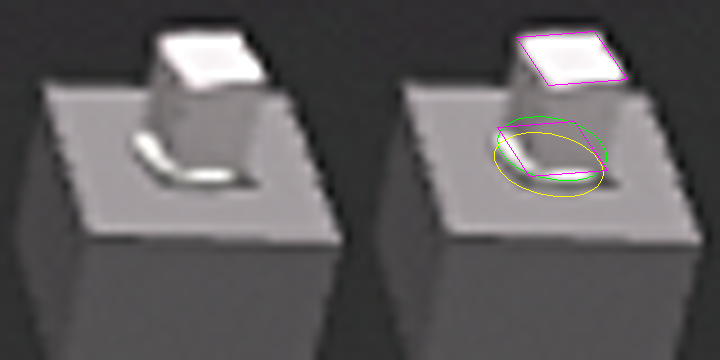

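View pics/b2.png

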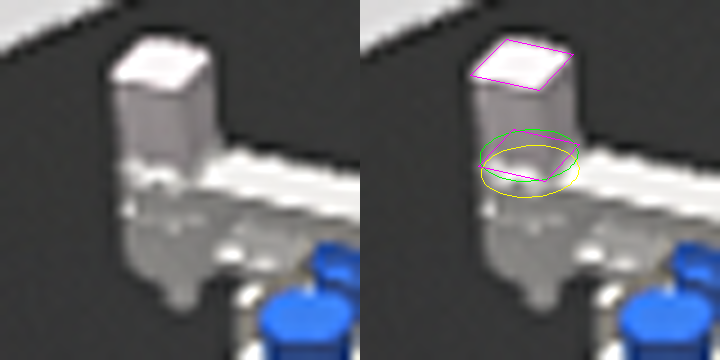

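```bash
python3 -m jog '{"offset":[[0,0,0],[0,0,0],[0,0,0],[0,0,0],[0,0,0],[0,0,0]],"turn":[[0,0,0],[0,0,0],[0,0,0],[0,0,0],[0,0,0],[0,0,0]]}' | head -2; python3 - <<'E'
from h import *
cv2.setNumThreads(1)
T=cap('top');S=cap('scene')
for n,d in(('T',T),('S',S)):
    C=cloud(d)
    for nm,x,y,lo,hi in (('pin',.587,-.169,.125,.16),('knob',.58,-.094,.13,.16)):
        m=(np.hypot(C[...,0]-x,C[...,1]-y)<.007)&(C[...,2]>lo)&(C[...,2]<hi);print(n,nm,np.median(C[...,2][m]))
S3={**S,'color':cv2.imread('pics/scene2.png')[:,:,::-1]}
def ov(d,c,rings,u0,v0,w,s):
    im=cv2.resize(d['color'][v0:v0+w,u0:u0+w,::-1],None,fx=s,fy=s,interpolation=cv2.INTER_CUBIC)
    th=np.linspace(0,2*np.pi,60)
    for r,z,col in rings:
        q=(proj(d,np.stack([c[0]+r*np.cos(th),c[1]+r*np.sin(th),th*0+z],-1))-[u0,v0]+.5)*s-.5
        cv2.polylines(im,[q.round().astype(np.int32)],True,col,1)
    return im
R=[(.015,.112,(0,255,0)),(.015,.102,(0,255,255)),(.015,.08,(255,0,255))]
cv2.imwrite('pics/b3.png',np.vstack([np.hstack([ov(S3,[.5838,-.1689],[],255,180,36,8),ov(S3,[.5838,-.1689],R,255,180,36,8)]),np.hstack([ov(S,[.5838,-.1693],[],255,180,36,8),ov(S,[.5838,-.1693],R,255,180,36,8)])]))
E
```

```text
t: 27.05
position: [0.5121, 0.0261, 0.2454]
T pin 0.1421376616640826
T knob 0.14199453291892483
S pin 0.14225139927079855
S knob 0.1420918016695436
```

View pics/b3.png

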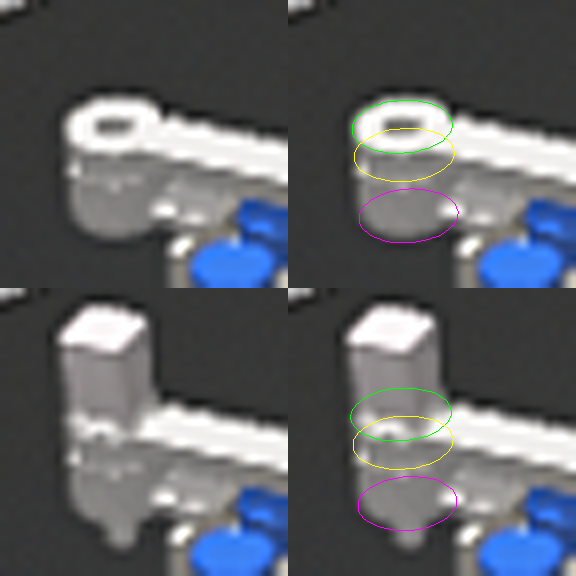

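The bar is still level at 112 mm, and the pin top reads 142 mm where 145 mm is expected when seated. Before handing in I'll check this physically: regrip, lift about 6 mm, release and let the pin drop to its natural rest.

```bash
python3 -m jog '{"offset":[[-0.04,0.02,0],[-0.04,0.02,0],[-0.04,0.02,0],[-0.04,0,0],[-0.04,0,0],[0,0,0.03],[0,0,0.03],[0,0,0],[0,0,0]],"turn":[[0,0,0],[0,0,0],[0,0,0],[0,0,0],[0,0,0],[0,0,0],[0,0,0],[0,0,0],[0,0,0]]}' | head -2
python3 -c "
from h import *
go([.5859,-.1692,.130],4)"
```

```text
t: 28.05
position: [0.5861, -0.1691, 0.1863]
t 28.05 pos [ 0.5861 -0.1691  0.1863] yaw 4.022642105461211 zax [-0. -0. -1.] F [-0.4639  0.319   1.1576] w 0.03820047227111828 q [-19.5337  27.5286  80.4896  -0.0011  71.9839 -23.556 ]
tool offset [-0.0001 -0.0002  0.0563] turn z 0.022642105461210704
```

```bash
python3 -m jog '{"offset":[[0,0,0.015],[0,0,0.015],[0,0,0.015],[0,0,0.010],[0,0,0],[0,0,0]],"turn":[[0,0,0],[0,0,0],[0,0,0],[0,0,0],[0,0,0],[0,0,0]]}' | grep -v rot
python3 -m jog '{"offset":[[0,0,0],[0,0,0],[0,0,0],[0,0,0]],"turn":[[0,0,0],[0,0,0],[0,0,0],[0,0,0]]}' 0 30 | grep -v rot
python3 -m jog '{"offset":[[0,0,-0.001],[0,0,-0.001],[0,0,0],[0,0,0]],"turn":[[0,0,0],[0,0,0],[0,0,0],[0,0,0]]}' | grep -v rot
```

```text
t: 28.65
position: [0.5861, -0.1693, 0.1305]
ft_force: [-0.4, 0.5, 1.2]
gripper_width: 0.0384
t: 29.05
position: [0.5861, -0.1693, 0.1308]
ft_force: [-0.3, -0.0, 0.9]
gripper_width: 0.0193
t: 29.45
position: [0.5859, -0.1692, 0.1324]
ft_force: [0.0, 0.5, -0.4]
gripper_width: 0.0189
```

```bash
python3 -m jog '{"offset":[[0,0,-0.002],[0,0,-0.002],[0,0,0],[0,0,0]],"turn":[[0,0,0],[0,0,0],[0,0,0],[0,0,0]]}' | grep -v rot
python3 - <<'E'
from h import *
S=cap('scene')
def crop(d,u0,v0,u1,v1,s): return cv2.resize(d['color'][v0:v1,u0:u1,::-1],None,fx=s,fy=s,interpolation=cv2.INTER_CUBIC)
cv2.imwrite('pics/a20.png',crop(S,245,160,295,220,10))
E
python3 -m jog '{"offset":[[0,0,0],[0,0,0],[0,0,0],[0,0,0],[0,0,0]],"turn":[[0,0,0],[0,0,0],[0,0,0],[0,0,0],[0,0,0]]}' 45 | grep -v rot
python3 - <<'E'
from h import *
S=cap('scene')
def crop(d,u0,v0,u1,v1,s): return cv2.resize(d['color'][v0:v1,u0:u1,::-1],None,fx=s,fy=s,interpolation=cv2.INTER_CUBIC)
a=cv2.imread('pics/a20.png')
cv2.imwrite('pics/a21.png',cv2.resize(np.hstack([a,crop(S,245,160,295,220,10)]),(800,480)))
E
```

```text
t: 29.85
position: [0.5859, -0.1692, 0.1365]
ft_force: [-0.1, 0.5, -1.7]
gripper_width: 0.0194
t: 30.4
position: [0.586, -0.1692, 0.1365]
ft_force: [0.5, 0.1, 0.0]
gripper_width: 0.0388
```

View pics/a21.png

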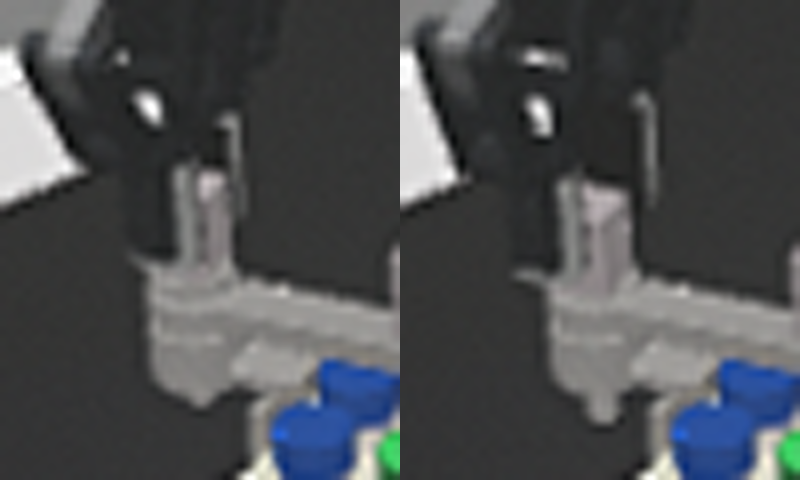

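On release the pin fell freely back to its rest. In the crop its tip moves from (200,400) to (600,420). I'll retreat along the earlier path and measure again.

```bash
python3 -m jog '{"offset":[[0,0,-0.01],[0,0,-0.03],[0,0,-0.04],[0,0,-0.03],[0.04,0,0],[0.04,0,0],[0.04,-0.02,0],[0.04,-0.02,0],[0.04,-0.02,0],[0,0,0],[0,0,0],[0,0,0]],"turn":[[0,0,0],[0,0,0],[0,0,0],[0,0,0],[0,0,0],[0,0,0],[0,0,0],[0,0,0],[0,0,0],[0,0,0],[0,0,0],[0,0,0]]}' | grep -v rot
python3 - <<'E'
from h import *
T=cap('top','top5');S=cap('scene','scene5')
for n,d in(('T',T),('S',S)):
    C=cloud(d)
    for nm,x,y,lo,hi in (('pin',.587,-.169,.125,.16),('knob',.58,-.094,.13,.16)):
        m=(np.hypot(C[...,0]-x,C[...,1]-y)<.007)&(C[...,2]>lo)&(C[...,2]<hi);print(n,nm,m.sum(),np.median(C[...,2][m]))
def crop(d,u0,v0,u1,v1,s): return cv2.resize(d['color'][v0:v1,u0:u1,::-1],None,fx=s,fy=s,interpolation=cv2.INTER_CUBIC)
cv2.imwrite('pics/a22.png',np.hstack([crop(T,300,140,400,220,4),crop(S,252,175,302,215,8)]))
E
```

```text
t: 31.65
position: [0.5126, 0.0255, 0.2469]
ft_force: [0.1, -0.5, 0.0]
gripper_width: 0.0382
T pin 28 0.14208412738872395
T knob 25 0.1430478628636246
S pin 18 0.14272322172286422
S knob 20 0.14061075784115207
```

View pics/a22.png

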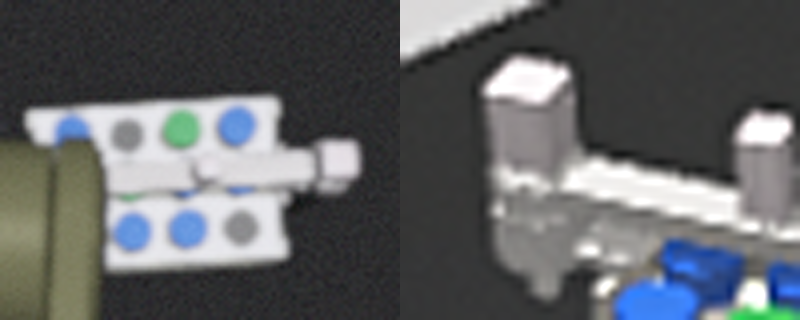

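View pics/top5.png

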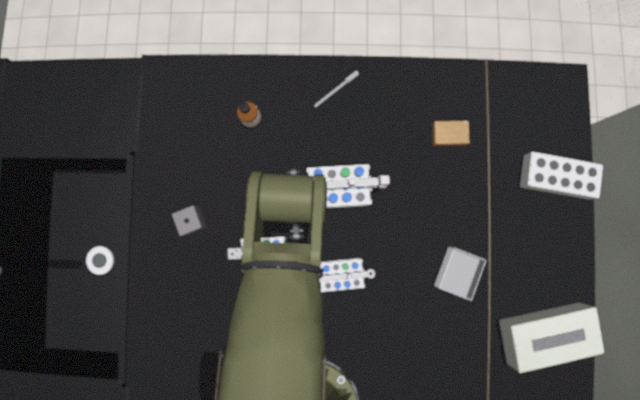

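The pin settled at the same height after the free drop, so that is its true rest. The arm touches nothing and the bystanders are where they were. Handing in.

```bash
python3 -c "
from plant import arm
print(arm.finish_job(), arm.get_obs()['t'])"
```

```text
the job is handed in; nothing more can be done
the job is handed in; nothing more can be done
```

I swung the hold-down bar back over the tube caps, took the pin from its stand, threaded it through both knuckles and let go. I handed the job in at about 32 s. One check disagrees: the pin sits about 3 mm lower than its given sizes say it should.

- **Threading:** the pin went through the bar's knuckle and the rack's knuckle with no more than about 2 N showing on the wrist sensor. No search for the hole was needed.
- **Seating:** the last pictures show the pin upright, with its tip below the rack's knuckle. The bar was level at about 112 mm when measured after the first release.
- **Unexplained height:** both cameras put the top of the pin's grip at about 142 mm; a pin seated on the bar should read 145 mm. I regripped the pin, lifted it 6 mm and let it fall freely. It came back to the same height, so I took that as its natural rest.
- **Contact:** I felt almost no push-back as the pin seated, roughly 1 N, which is close to the sensor's noise.
- **Bystanders and robot:** the bottle, tub and carton look unmoved in the pictures. The gripper was well clear of everything when I handed in.

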